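Make up two specimen-collection kits

ROBOT

A 7-joint arm with a two-finger parallel gripper is mounted at the origin on the work surface. World frame = base frame: x ahead of the robot, y to its left, z up, the work surface at z = 0. Lengths are in mm, angles in rad, forces in N, time in s.
With the tool pointing down it reaches from about 425 to 1025 mm from the base axis. Payload 3.6 kg.
Tool frame: the origin (TCP) lies on the centre line of the jaws, within the pads' length; the fingertips stand 8 mm ahead of it and the grasp point (between the pads) lies 11 mm behind it; z points along the fingers, y is the direction in which the jaws open and shut (so a half turn about z gives the same grasp; the last joint's range is limited). The gripper opens to 85 mm and grips with 20 to 120 N. Pads are 22 mm wide; open, the fingers measure 114 mm over their backs; the gripper's body (76 mm by 85 mm) begins 54 mm behind the grasp point. The pads swing forward as they close: fully open they stand 13 mm farther back than shut.
Start: joints at [-1.3, 0.591, 0.048, 1.609, -0.033, 0.943, -0.034], TCP at [257.971, 677.555, 239.302] pointing down, gripper open.
Joint ranges: [-2.69, 2.69], [-0.47, 2.24], [-1.27, 1.36], [0.19, 2.51], [-1.53, 4.68], [0.08, 2.07], [-3.09, 3.09]. Speed limits (rad/s): [2.57, 2.57, 3.14, 3.14, 3.14, 3.14, 3.14].

INTERFACE

Orientations are given as a rotation vector (axis times angle).
In Python, from station import read_state, viewer, ticket, finder gives the robot as it stands.
- The arm moves only by the tool move_arm, never from a script. Its argument "commands" is text: rows parted by semicolons, each of 7 numbers parted by spaces: the shift along the tool's x, y, z in m, then the turn, a rotation vector about the tool's x, y, z in degrees, then the closure in counts, from 0 (fully open) to 255 (shut). In form: tx ty tz wx wy wz jaw; .... A call has 1 to 10 rows; each row is the pose to reach, as a shift and turn from the pose measured when the call began, along the tool's axes at that moment; what a row does not reach only later rows make up. A row lasts 1/12 s, in which the tool goes at most 41.7 mm and 7.16 degrees, less where a joint would pass 70% of its speed; a pose out of reach is approached as far as the arm can. A call with a gripper value outside its range is refused whole. The fingers move at their own pace and stop on an object; "squeeze" is the grip in N (left out, the last holds). Time passes only in rows, so rows that repeat a pose let the fingers close. It gives the time, the measured TCP pose, the force and the opening at its end, in the units of the state.
- read_state(): the state, without advancing time (a new reading comes with each control period).
- viewer.get_image(name): name is "scene" or "top" or "wrist"; returns (picture, depth): 400x640x3 uint8, blue, green, red; 400x640 float32, mm along the optical axis (not along the pixel's ray), 0 where there is no reading.
- viewer.get_calibration(name): a dict with "fx", "fy", "cx", "cy" (pixels), "cam_to_world" (4x4, takes a point from camera to world coordinates). Camera axes: x right, y up, looking along -z (the intrinsics and any distortion apply to the point x, -y, -z); pixel columns grow to the right and rows downward; lengths in mm; the calibration is good to about 2 mm. A picture is of the moment at which its call begins: read the wrist's pose just before it. get_calibration takes no time and is no camera call; for the wrist camera it gives the pose at the moment of the call.
- ticket.job_done(): hands the job in, once; it reports no verdict.
Trained networks look in the newest picture that a camera, given by its name, has taken for a name from the list of things; names that differ only in an ending like _2 or _b are one class to them, and where a whole thing is asked for, a point or a joint stands for the part that bears it (a point fixed in the world has none). Each returns a list of dicts, best first, with "score" (0 to 1); they miss things now and then, are a little off and sometimes report something else, mostly with a low value. They report only what shows in the picture. A call takes as long as a camera call. They do not tell look-alikes from the thing itself.
- finder.trace(camera, target): "region" (400x640 bool, what is visible of it) and "rect" ([left, top, right, bottom] in pixels, round what is visible of it).
- finder.pinpoint(camera, target): "position" ([column, row] in pixels: a listed point, or the origin of a listed thing).
The state is a dict: "time": time; "joint_pos": joint angles; "dq": joint speeds; "joint_efforts": joint torques, N m; "eef_pos": TCP position; "tool_rot": TCP orientation; "force": force on the tool from outside, world axes, zero at the start; "torque": the same for the moment, N m; "width": finger opening in mm.
Only numpy, scipy, OpenCV 4.12 (cv2) and the standard library are available. Lean on these libraries where they do the work, as an engineer would, in place of code of your own. Each camera call takes 0.05 s, during which the arm holds its last target.

TASK

Make up two specimen-collection kits from the row of stock on the bench: the urine cup, the preservative bottle and the stool pot go into the tray with three wells, the sputum jar and the slide mailer into the tray with two wells. Stand each one upright on the floor of the well that has its shape and size, setting it down rather than dropping it. Leave the slim universal container standing in the stock and do not disturb the tube rack.

Things in the scene. Friction and masses are not known exactly. Their poses are not given: they have to be found in the camera images.
- urine_cup_mid (a point): Urine cup: tall round screw-top cup, 84 mm high, the middle-sized round thing. White ribbed lid 54 mm across on the top 16 mm; frosted body tapering from 51 to 44 mm at the foot. Stands upright in the stock. Point: its centre, 42 mm above its foot. Its z axis is up.
- sputum_jar_mid (a point): Sputum jar: low, wide round screw-top jar, 58 mm high, the widest round thing. White ribbed lid 66 mm across on the top 17 mm; frosted body tapering from 62 to 56 mm at the foot. Stands upright in the stock. Point: its centre, 29 mm above its foot. Grip the lid, so that the fingertips clear the tray when it is set down. Its z axis is up.
- stool_pot_mid (a point): Stool pot: small round screw-top pot, 58 mm high. White ribbed lid 40 mm across on the top 18 mm; frosted body tapering from 35 to 32 mm at the foot. Shorter and wider-lidded than the universal container. Stands upright in the stock. Point: its centre, 29 mm above its foot. Its z axis is up.
- fix_bottle_mid (a point): Preservative bottle: flat-sided off-white dropper bottle, 88 mm high overall. Rectangular body 30 mm (its own x) by 54 mm (its own y), 58 mm high, then neck, 19 mm round cap and pointed tip. Stands upright in the stock, broad sides facing roughly to and from the robot. Point: on its centre line, 44 mm above its foot, half-way up. Grip the body across its 30 mm. Its z axis is up.
- slide_mailer_mid (a point): Slide mailer: upright rectangular box for microscope slides, 26 mm (its own x) by 36 mm (its own y), 84 mm high, finely ribbed frosted body with a flat rectangular white cap on the top 17 mm. Stands upright in the stock, broad sides facing roughly to and from the robot. Point: its centre, 42 mm above its foot. Its z axis is up.
- universal_mid (a point): Universal container: slim round screw-top container, 92 mm high, white lid 26 mm across, the slimmest and tallest of the stock. It is in neither kit: it stays where it stands in the row of stock (six things upright on a blue liner, about 104 mm apart, in a row from left to right beyond the trays, in any order). Point: its centre, 46 mm above its foot.
- tray_three: Fixed tray, 104 (x) by 248 (y) mm; dark deck and white rim 16 mm high; three wells, white floors 3 mm above the bench, on its y axis: round 72 mm at y=-74 mm (urine cup); rectangular, 50 along x by 74 along y, at y=+7 mm (preservative bottle, 30 mm side along tray x); round 58 mm at y=+81 mm (stool pot). Origin: centre of underside, z up. Its x axis is within 0.3 rad of world x.
- tray_two: Fixed tray, 112 (x) by 178 (y) mm; dark deck and white rim 16 mm high; two wells, white floors 3 mm above the bench, on its y axis: round 84 mm at y=-33 mm (sputum jar); rectangular, 48 along x by 58 along y, at y=+46 mm (slide mailer, 26 mm side along tray x). Origin: centre of underside, z up. Its x axis is within 0.3 rad of world x.
- tube_rack_mid (a point): Bystander: loose grey rack, 70 by 200 mm and 64 mm high, full of capped blood tubes that reach 94 mm above the bench, off to the left beyond the trays. Not to be moved. Point: its centre, 32 mm above the bench.
Mind the look-alikes: they are no part of the job. Leave any green or yellow look-alike of the part that bears sputum_jar_mid alone.

How it is judged:
By the outcome, as a careful person would: the job done as asked, in the order asked, and still so for the second after the job is handed in, with the robot touching nothing.
It also fails if it takes over 134 s, if anything falls off the work surface, if the arm or the gripper's body presses on something with over 40 N, if the wrist force passes 120 N, or if a joint passes its speed limit or range.

## Working session

There is one attempt and no reset: what is moved stays moved. The work goes in short steps, Python scripts to look and compute and a tool call to move; the robot and the scene stay as the last step left them, time stands still between calls to the robot, and variables do not carry over. Pictures are saved under pics/ and viewed, and the job is handed in when it is done.

Besides the shell and the picture viewer there is one more tool, called as name(argument=value, ...) on one line, values as JSON. move_arm: Moves the arm, as the interface text tells. Its arguments: {"type":"object","properties":{"commands":{"type":"string"},"squeeze":{"type":"number"}},"required":["commands"]}

```bash
mkdir -p pics; ls; cat > h.py <<'E'
import numpy as np,cv2
from station import read_state, viewer, ticket, finder
from scipy.spatial.transform import Rotation as R
def cal(n):
    c=viewer.get_calibration(n); return c
def px2w(c,u,v,d):
    p=np.array([(u-c['cx'])/c['fx']*d,-(v-c['cy'])/c['fy']*d,-d,1.])
    return (np.array(c['cam_to_world'])@p)[:3]
def cloud(c,depth):
    v,u=np.mgrid[0:400,0:640]
    d=depth
    p=np.stack([(u-c['cx'])/c['fx']*d,-(v-c['cy'])/c['fy']*d,-d,np.ones_like(d)],-1)
    return (p@np.array(c['cam_to_world']).T)[...,:3]
def ray_z(c,u,v,z):
    a=px2w(c,u,v,0.);b=px2w(c,u,v,1000.)
    return a+(b-a)*(z-a[2])/(b[2]-a[2])
E
python3 - <<'E'
from h import *
s=read_state(); print({k:np.round(v,3) for k,v in s.items()})
for n in ['scene','top']:
    im,d=viewer.get_image(n); c=cal(n); print(n,c)
    cv2.imwrite(f'pics/{n}0.png',im); np.savez(f'{n}0.npz',im=im,d=d)
    for t in ['urine_cup_mid','sputum_jar_mid','stool_pot_mid','fix_bottle_mid','slide_mailer_mid','universal_mid','tray_three','tray_two','tube_rack_mid']:
        r=finder.pinpoint(n,t); print(t,[(np.round(x['position']),round(x['score'],2)) for x in r[:3]])
E
```

```text
pics
{'time': np.float64(0.0), 'joint_pos': array([-1.3  ,  0.592,  0.048,  1.61 , -0.033,  0.943, -0.034]), 'dq': array([ 0.001, -0.   , -0.001, -0.   , -0.   ,  0.   , -0.   ]), 'joint_efforts': array([-0.0000e+00, -5.4869e+01,  1.5460e+00, -1.9812e+01,  9.0000e-03,
        9.0000e-03,  0.0000e+00]), 'eef_pos': array([257.675, 676.785, 238.146]), 'tool_rot': array([-5.680e-01, -3.089e+00,  3.000e-03]), 'force': array([ 0.81 , -0.258, -0.229]), 'torque': array([ 0.041,  0.014, -0.017]), 'width': np.float64(85.648)}
scene {'fx': 428.2051693418574, 'fy': 428.2051693418574, 'cx': 321.362952624254, 'cy': 197.21874633458685, 'cam_to_world': array([[ 5.41523197e-01, -4.47428299e-01,  7.11730668e-01,
         1.39017495e+03],
       [ 8.40544046e-01,  2.72613091e-01, -4.68153618e-01,
        -4.48693801e+02],
       [ 1.54380797e-02,  8.51757019e-01,  5.23709506e-01,
         6.27352243e+02],
       [ 0.00000000e+00,  0.00000000e+00,  0.00000000e+00,
         1.00000000e+00]])}
urine_cup_mid [(array([391., 183.]), 0.68)]
sputum_jar_mid [(array([202., 257.]), 0.97), (array([270., 264.]), 0.
[... 667 characters left out ...]
   5.81013453e+01],
       [ 7.47159547e-03,  4.87573652e-02,  9.98782706e-01,
         1.07506913e+03],
       [ 0.00000000e+00,  0.00000000e+00,  0.00000000e+00,
         1.00000000e+00]])}
urine_cup_mid [(array([235., 193.]), 0.64), (array([266., 250.]), 0.33)]
sputum_jar_mid [(array([404., 139.]), 0.79), (array([451., 130.]), 0.72), (array([447., 177.]), 0.7)]
stool_pot_mid [(array([324., 179.]), 0.75)]
fix_bottle_mid [(array([406., 189.]), 0.51)]
slide_mailer_mid [(array([358., 180.]), 0.51)]
universal_mid [(array([152., 252.]), 0.6), (array([283., 195.]), 0.42)]
tray_three [(array([422., 256.]), 0.97)]
tray_two [(array([263., 250.]), 0.92), (array([446., 182.]), 0.31)]
tube_rack_mid []
```

View pics/scene0.png

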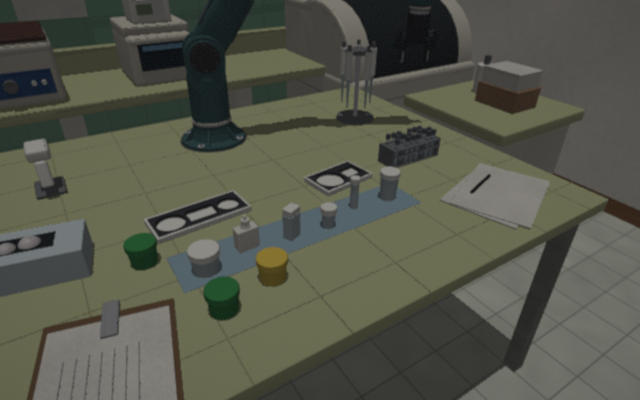

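View pics/top0.png

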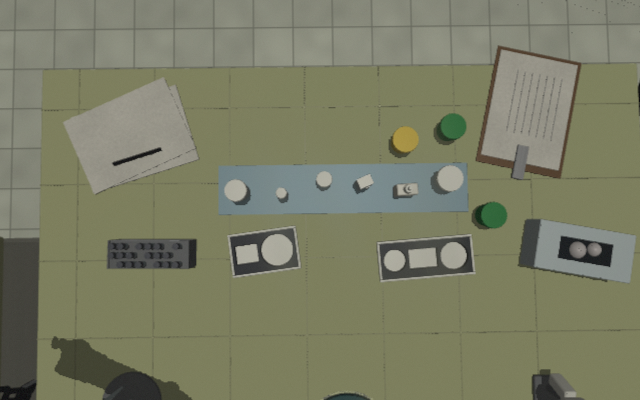

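```bash
cat >> h.py <<'E'
def proj(c,p):
    q=np.linalg.inv(np.array(c['cam_to_world']))@np.r_[p,1]; return c['fx']*q[0]/-q[2]+c['cx'], c['cy']-c['fy']*q[1]/-q[2], -q[2]
E
python3 - <<'E'
from h import *
s=read_state()
print(R.from_rotvec(s['tool_rot']).as_matrix().round(2))
for n in ['scene','top']:
    print(n,proj(cal(n),s['eef_pos']),proj(cal(n),[0,0,0]))
z=np.load('top0.npz'); im,d=z['im'],z['d']; c=cal('top'); P=cloud(c,d); Z=P[...,2]
b=Z[(d>0)&(abs(Z)<30)]; print('bench z',np.percentile(b,[5,50,95]))
m=((Z>35)&(Z<140)&(d>0)).astype(np.uint8)
n,l,st,ce=cv2.connectedComponentsWithStats(m)
for i in range(1,n):
    if st[i,4]<25: continue
    q=P[l==i]; zt=np.percentile(q[:,2],95); t=q[q[:,2]>zt-6]
    rc=cv2.minAreaRect(t[:,:2].astype(np.float32))
    print(i,ce[i].round(),st[i,4],'ztop',zt.round(1),'xy',((t.max(0)+t.min(0))/2)[:2].round(1),t.mean(0)[:2].round(1),'rect',np.round(rc[0]),np.round(rc[1]),round(rc[2],1), im[l==i].mean(0).round())
E
```

```text
[[-0.93  0.36  0.  ]
 [ 0.36  0.93  0.  ]
 [-0.    0.   -1.  ]]
scene (np.float64(412.65833894751216), np.float64(62.567938463833656), np.float64(1536.328767398672)) (np.float64(213.37549788466612), np.float64(138.3779454742471), np.float64(1528.0381088470997))
top (np.float64(13.654953972868782), np.float64(374.7419513257059), np.float64(814.721679190442)) (np.float64(346.2024246505217), np.float64(436.75290136706394), np.float64(1046.651913785538))
bench z [-2.02842229  1.57555318  8.80835242]
1 [453. 126.] 577 ztop 62.6 xy [ 792.9 -279.5] [ 792.3 -279.1] rect [ 792. -279.] [64. 64.] 44.6 [ 61. 102.  56.]
2 [405. 139.] 569 ztop 62.4 xy [ 761.2 -157.8] [ 760.5 -157.7] rect [ 761. -158.] [64. 64.] 88.5 [ 68. 141. 160.]
3 [450. 178.] 579 ztop 62.2 xy [ 660.9 -267.7] [ 660.4 -267.5] rect [ 660. -268.] [65. 65.] 51.1 [151. 163. 163.]
4 [324. 179.] 208 ztop 62.6 xy [662.1  48.1] [662.4  48. ] rect [662.  48.] [38. 38.] 89.4 [157. 168. 167.]
5 [365. 182.] 188 ztop 88.2 xy [652.5 -50.5] [653.1 -51.3] rect [653. -51.] [26. 36.] 22.6 [150. 160. 160.]
6 [236. 190.] 422 ztop 87.8 xy [635.3 264.6] [635.  265.1] rect [635. 265.] [54. 52.] 89.8 [150. 160. 161.]
7 [407. 189.] 274 ztop 80.4 xy [ 634.4 -160.6] [ 634.2 -159.4] rect [ 634. -161.] [18. 15.] 86.3 [132. 143. 144.]
8 [281. 193.] 108 ztop 95.9 xy [627.3 153.8] [626.7 153.7] rect [627. 154.] [24. 25.] 86.7 [146. 156. 156.]
9 [493. 215.] 604 ztop 61.9 xy [ 566.6 -375.2] [ 566.8 -375. ] rect [ 567. -375.] [66. 63.] 89.2 [57. 98. 50.]
10 [581. 250.] 5121 ztop 82.5 xy [ 477.1 -589.1] [ 476.7 -587.4] rect [ 476. -588.] [240. 119.] 79.7 [115. 118. 113.]
11 [150. 254.] 2498 ztop 96.5 xy [480.3 484.3] [480.5 485.3] rect [480. 485.] [169.  58.] 89.3 [69. 70. 69.]
12 [562. 388.] 535 ztop 116.0 xy [ 139.1 -520.5] [ 139.4 -521.2] rect [ 140. -520.] [ 4. 48.] 2.6 [86. 94. 94.]
13 [114. 394.] 73 ztop 135.7 xy [163.4 545.3] [163.4 544.7] rect [164. 545.] [9. 3.] 69.6 [58. 59. 56.]
```

```bash
python3 - <<'E'
from h import *
z=np.load('top0.npz'); im,d=z['im'],z['d']; c=cal('top')
cv2.imwrite('pics/c1.png',cv2.resize(im[160:290,220:300],None,fx=6,fy=4.5)[:,:])
crop=im[165:290,370:480]; cv2.imwrite('pics/c2.png',cv2.resize(crop,None,fx=5,fy=5,interpolation=cv2.INTER_CUBIC)[:600])
g=cv2.cvtColor(im,cv2.COLOR_BGR2GRAY)
P=cloud(c,d)
for name,(u0,v0,u1,v1) in {'two':(222,222,305,282),'three':(370,228,482,288)}.items():
    # dark deck + white inside: floor
    sub=g[v0:v1,u0:u1]; m=(sub>110).astype(np.uint8); m=(sub>(120)).astype(np.uint8)
    n,l,st,ce=cv2.connectedComponentsWithStats(m)
    for i in range(1,n):
        if st[i,4]<40: continue
        vv,uu=np.nonzero(l==i)
        pts=np.array([ray_z(c,a+u0,b+v0,3.)[:2] for a,b in zip(uu,vv)],np.float32)
        rc=cv2.minAreaRect(pts)
        print(name,st[i],ce[i]+[u0,v0],'mean',pts.mean(0).round(1),'rect',np.round(rc[0],1),np.round(rc[1]),round(rc[2],1))
    dk=(sub<60).astype(np.uint8)
    vv,uu=np.nonzero(dk); pts=np.array([ray_z(c,a+u0,b+v0,14.)[:2] for a,b in zip(uu,vv)],np.float32)
    rc=cv2.minAreaRect(pts);print('dark',np.round(rc[0],1),np.round(rc[1]),round(rc[2],1))
    q=P[v0:v1,u0:u1][dk>0]; print('deckz',np.percentile(q[:,2],[10,50,90]).round(1))
for n in ['fix_bottle_mid','slide_mailer_mid','tray_two','tray_three']:
    r=finder.trace('top',n)
    for x in r[:1]:
        vv,uu=np.nonzero(x['region']); zz={'f':58,'s':84,'t':16}[n[0]]
        pts=np.array([ray_z(c,a,b,zz)[:2] for a,b in zip(uu,vv)],np.float32); rc=cv2.minAreaRect(pts)
        print(n,x['score'],x['rect'],np.round(rc[0],1),np.round(rc[1]),round(rc[2],1))
E
```

```text
two [   0    0   83   60 2107] [265.83531087 250.44518272] mean [480.1 203.6] rect [477.5 211.3] [216. 154.] 89.3
two [ 39  12  32  31 782] [276.80051151 249.17391304] mean [482.9 174.9] rect [483.4 175.6] [81. 78.] 89.3
two [ 14  22  23  20 383] [246.68407311 253.51174935] mean [472.6 253.7] rect [472.9 253.9] [46. 56.] 7.3
two [  0  37   8  23 153] [224.96732026 270.66666667] mean [428.8 310.5] rect [430.6 309.1] [18. 57.] 90.0
dark [473.8 242.4] [97. 93.] 7.5
deckz [13.5 16.1 18.3]
three [   0    0  112   60 3171] [425.33333333 257.81204667] mean [ 455.4 -214.6] rect [ 456.4 -215.6] [294. 154.] 89.2
three [ 71  14  26  27 540] [452.97037037 254.92962963] mean [ 461.9 -287.5] rect [ 461.7 -287.5] [66. 67.] 43.7
three [ 38  20  29  20 504] [422.23412698 257.41468254] mean [ 456.4 -206.4] rect [ 456.4 -206.4] [48. 72.] 4.4
three [ 14  22  21  21 357] [393.91876751 259.89635854] mean [ 450.9 -131.9] rect [ 450.7 -132.1] [53. 52.] 89.2
dark [ 464.9 -232.5] [196.  88.] 90.0
deckz [ 8.6 15.6 18.6]
fix_bottle_mid 0.52 [394.6, 182.5, 419.8, 198.1] [ 632.8 -154.7] [32. 64.] 3.4
slide_mailer_mid 0.65 [353.4, 173.6, 375.4, 191.4] [649.3 -47.9] [30. 45.] 25.6
tray_two 0.57 [227.1, 226.7, 300.4, 278.0] [479.8 205.5] [112. 178.] 7.3
tray_three 0.85 [378.5, 230.0, 477.1, 282.6] [ 459.3 -212.7] [106. 249.] 4.4
```

View pics/c2.png

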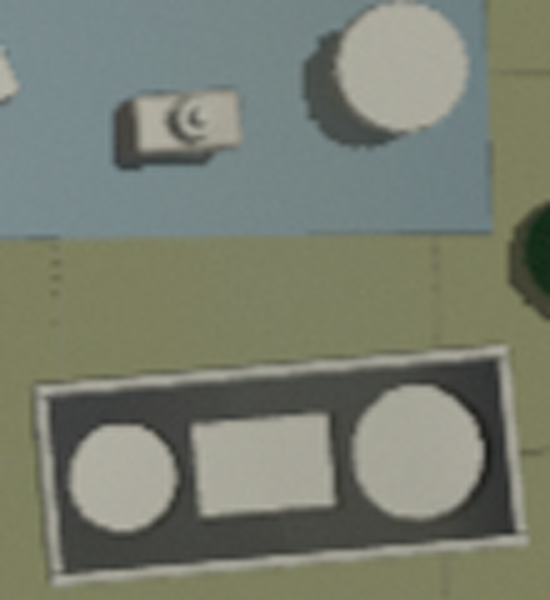

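```bash
python3 - <<'E'
from h import *
z=np.load('top0.npz'); P=cloud(cal('top'),z['d'])
def rect(P,cx,cy,r,z0,z1):
    q=P.reshape(-1,3); m=(np.hypot(q[:,0]-cx,q[:,1]-cy)<r)&(q[:,2]>z0)&(q[:,2]<z1); t=q[m]
    rc=cv2.minAreaRect(t[:,:2].astype(np.float32)); return len(t),np.round(rc[0],1),np.round(rc[1],1),round(rc[2],1), t.mean(0).round(1)
print('bottle top',rect(P,634,-160,45,50,66))
print('mailer top',rect(P,653,-51,40,80,92))
s=np.load('scene0.npz'); Q=cloud(cal('scene'),s['d'])
for n,x,y,h in [('cup',635,265,84),('bottle',634,-160,58),('pot',662,48,58),('jar',660,-267,58),('mailer',653,-51,84),('univ',627,154,92)]:
    print(n,rect(Q,x,y,45,h-7,h+8))
# trays: floors from scene cam
g=cv2.cvtColor(s['im'],cv2.COLOR_BGR2GRAY)
for n in ['tray_two','tray_three']:
    viewer
E
```

```text
bottle top (203, array([ 633.6, -160.4]), array([30.2, 53.8]), 0.4, array([ 633.3, -158.1,   58.9]))
mailer top (156, array([652.9, -51.5]), array([26.2, 36.1]), 24.8, array([652.9, -51.1,  85.2]))
cup (197, array([637.6, 268.6]), array([53.5, 54.9]), 76.5, array([639.8, 264.8,  83.8]))
bottle (205, array([ 635.7, -157.5]), array([32. , 54.6]), 0.2, array([ 640.1, -159.8,   57.6]))
pot (149, array([663.6,  50.9]), array([37.2, 39.3]), 57.4, array([666.2,  49. ,  57.6]))
jar (561, array([ 661.1, -265.7]), array([66. , 66.4]), 13.6, array([ 664.7, -267.1,   57.8]))
mailer (139, array([653.7, -48.8]), array([26.6, 37.5]), 23.6, array([656.3, -50.6,  83.3]))
univ (65, array([627.8, 154.9]), array([27.7, 24. ]), 37.2, array([630.5, 153.9,  90.7]))
```

```bash
cat >> h.py <<'E'
def goto(x,y,z,yaw=0):
    s=read_state(); A=R.from_rotvec(s['tool_rot'])
    T=R.from_euler('z',yaw,degrees=True)*R.from_matrix([[0,1,0],[1,0,0],[0,0,-1]])
    d=A.inv().apply(np.array([x,y,z])-s['eef_pos'])/1000; w=(A.inv()*T).as_rotvec(degrees=True)
    print('t',s['time'].round(2),'at',s['eef_pos'].round(1),'yaw',(R.from_matrix(T.as_matrix())*A.inv()).as_rotvec(degrees=True).round(1),'w',round(float(s['width']),1),'F',s['force'].round(1),'q',s['joint_pos'].round(2))
    print('  shift',d.round(4),'turn',w.round(2),'dist',np.linalg.norm(d).round(3))
E
python3 -c "
from h import *
goto(636,266.5,190)"
```

```text
Traceback (most recent call last):
  File "h.py", line 23, in goto
    print('t',s['time'].round(2),'at',s['eef_pos'].round(1),'yaw',(R.from_matrix(T.as_matrix())*A.inv()).as_rotvec(degrees=True).round(1),'w',round(float(s['width']),1),'F',s['force'].round(1),'q',s['joint_pos'].round(2))
              ^^^^^^^^^^^^^^^
AttributeError: 'float' object has no attribute 'round'
```

```bash
sed -i "s/s\['time'\].round(2)/round(float(s['time']),2)/" h.py
python3 -c "
from h import *
goto(636,266.5,190)"
```

```text
t 1.2 at [258.  677.5 239.3] yaw [  0.    0.  -69.2] w 85.5 F [0.2 0.4 0.5] q [-1.3   0.59  0.05  1.61 -0.03  0.94 -0.03]
  shift [-0.4995 -0.2496  0.0493] turn [ 0.    0.   69.15] dist 0.561
```

move_arm(commands="-0.035 -0.0175 0 0 0 4 0; -0.07 -0.035 0 0 0 9 0; -0.105 -0.0525 0 0 0 14 0; -0.14 -0.07 0 0 0 19 0; -0.175 -0.0875 0 0 0 24 0; -0.21 -0.105 0 0 0 29 0; -0.245 -0.1225 0 0 0 34 0; -0.28 -0.14 0 0 0 39 0; -0.315 -0.1575 0 0 0 44 0; -0.35 -0.175 0 0 0 48 0")

```text
time: 2.03
eef_pos: [523.9, 388.1, 239.6]
tool_rot: [1.781, 2.588, 0.001]
force: [0.4, 0.4, 0.0]
width: 85.3
```

```bash
python3 -c "
from h import *
goto(636,266.5,190)"
```

```text
t 2.03 at [523.9 388.1 239.6] yaw [ -0.    0.  -20.9] w 85.3 F [0.4 0.4 0. ] q [-0.91  0.51  0.29  1.79 -0.19  0.86 -0.17]
  shift [-0.1537  0.0612  0.0496] turn [ 3.000e-02 -2.000e-02  2.094e+01] dist 0.173
```

move_arm(commands="-0.031 0.012 0.01 0 0 5 0; -0.062 0.024 0.02 0 0 10 0; -0.093 0.037 0.03 0 0 15 0; -0.124 0.049 0.04 0 0 20 0; -0.154 0.061 0.05 0 0 20.9 0; -0.154 0.061 0.05 0 0 20.9 0")

```text
time: 2.53
eef_pos: [640.4, 256.7, 188.3]
tool_rot: [2.228, 2.205, -0.004]
force: [0.9, -1.5, 0.6]
width: 85.3
```

```bash
python3 -c "
from h import *
goto(636,266.5,66)
im,d=viewer.get_image('wrist'); cv2.imwrite('pics/w1.png',im)
P=cloud(cal('wrist'),d)
q=P.reshape(-1,3); t=q[(np.hypot(q[:,0]-636,q[:,1]-266)<50)&(abs(q[:,2]-84)<8)]
print(len(t)); print(cv2.minEnclosingCircle(t[:,:2].astype(np.float32)),t.mean(0)) if len(t) else 0
"
```

```text
t 2.53 at [640.4 256.7 188.3] yaw [0.4 0.2 0.6] w 85.3 F [ 0.9 -1.5  0.6] q [-0.69  0.63  0.37  1.74 -0.29  0.82 -0.2 ]
  shift [ 0.0105 -0.0048  0.1222] turn [ 0.17  0.37 -0.58] dist 0.123
2896
((630.5203247070312, 271.1700744628906), 27.716691970825195) [630.57405009 272.43948064  84.38514303]
```

View pics/w1.png

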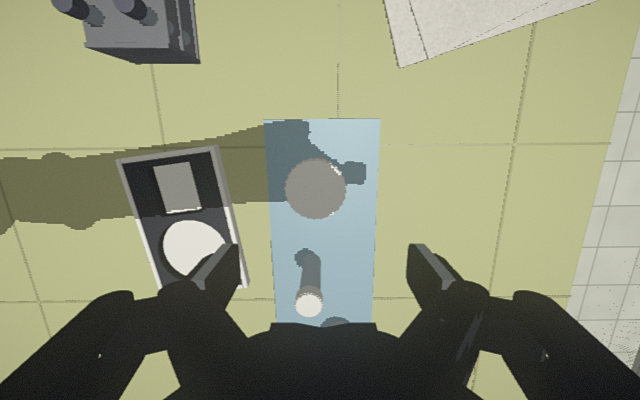

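```bash
cat >> h.py <<'E'
def wcirc(x,y,h,r=50):
    s=read_state(); c=cal('wrist'); im,d=viewer.get_image('wrist'); c2=cal('wrist')
    P=cloud(c,d); q=P.reshape(-1,3); t=q[(np.hypot(q[:,0]-x,q[:,1]-y)<r)&(abs(q[:,2]-h)<6)]
    print('cam moved',np.abs(np.array(c['cam_to_world'])-np.array(c2['cam_to_world']))[:3,3].max().round(2))
    if len(t):
        rc=cv2.minAreaRect(t[:,:2].astype(np.float32)); cc=cv2.minEnclosingCircle(t[:,:2].astype(np.float32))
        print(len(t),'circ',np.round(cc[0],1),round(cc[1],1),'rect',np.round(rc[0],1),np.round(rc[1],1),round(rc[2],1),'mean',t.mean(0).round(1))
    return im,d,P
E
python3 -c "
from h import *
wcirc(636,266,84)
goto(636,266.5,66)
"
```

```text
cam moved 3.09
2821 circ [632.7 267.1] 27.7 rect [632.9 267.4] [54.4 54.5] 39.7 mean [632.8 268.4  83.9]
t 2.63 at [636.8 263.8 189.1] yaw [0.  0.  0.2] w 85.4 F [-0.2  1.6  0.1] q [-0.7   0.63  0.37  1.74 -0.29  0.83 -0.2 ]
  shift [ 0.0028 -0.0008  0.1231] turn [ 0.    0.04 -0.17] dist 0.123
```

```bash
python3 -c "
from h import *
wcirc(636,266,84)
wcirc(636,266,84)
goto(634.5,266,66)
"
```

```text
cam moved 2.19
2788 circ [632.9 267.3] 27.6 rect [632.8 267.7] [54.  54.1] 78.6 mean [632.8 268.5  83.9]
cam moved 1.3
2762 circ [632.7 267.3] 27.6 rect [633.  267.7] [54.1 54.7] 60.4 mean [632.8 268.5  83.9]
t 2.73 at [635.3 267.6 189.6] yaw [-0.1 -0.  -0.1] w 85.5 F [-0.4  0.1  0.2] q [-0.7   0.62  0.36  1.74 -0.29  0.83 -0.2 ]
  shift [-0.0018 -0.0007  0.1236] turn [-0.02 -0.1   0.13] dist 0.124
```

move_arm(commands="-0.001 -0.001 0.03 0 0 0 0; -0.001 -0.001 0.06 0 0 0 0; -0.001 -0.001 0.09 0 0 0 0; -0.001 -0.001 0.11 0 0 0 0; -0.001 -0.001 0.12 0 0 0 0; -0.001 -0.001 0.125 0 0 0 0; -0.001 -0.001 0.125 0 0 0 0; -0.001 -0.001 0.125 0 0 0 0", squeeze=40)

```text
time: 3.4
eef_pos: [634.9, 267.9, 65.9]
tool_rot: [-2.217, -2.224, -0.005]
force: [0.4, 0.1, 0.7]
width: 85.5
```

```bash
python3 -c "
from h import *
goto(634.5,267,65)
im,d=viewer.get_image('scene'); cv2.imwrite('pics/s1.png',cv2.resize(im[100:260,280:480],None,fx=4,fy=3.75*1.0))
"
```

```text
t 3.4 at [634.9 267.9  65.9] yaw [-0.2  0.1 -0.2] w 85.5 F [0.4 0.1 0.7] q [-0.65  0.77  0.29  1.8  -0.36  0.61 -0.14]
  shift [-0.0009 -0.0004  0.0009] turn [ 0.09 -0.16  0.19] dist 0.001
```

View pics/s1.png

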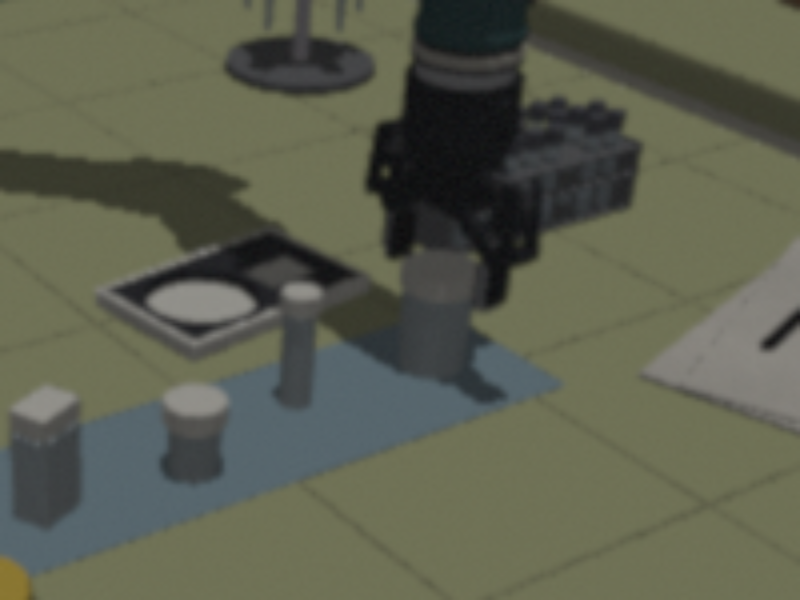

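move_arm(commands="0 0 0.003 0 0 0 255; 0 0 0.004 0 0 0 255; 0 0 0.004 0 0 0 255; 0 0 0.004 0 0 0 255; 0 0 0.004 0 0 0 255; 0 0 0.004 0 0 0 255; 0 0 0.004 0 0 0 255; 0 0 0.004 0 0 0 255", squeeze=40)

```text
time: 4.12
eef_pos: [635.8, 267.9, 63.4]
tool_rot: [-2.218, -2.224, -0.008]
force: [-1.5, -0.6, 5.1]
width: 52.8
```

move_arm(commands="0 0 -0.01 0 0 0 255; 0 0 -0.03 0 0 0 255; 0 0 -0.055 0 0 0 255; 0 0 -0.08 0 0 0 255; 0 0 -0.105 0 0 0 255; 0 0 -0.125 0 0 0 255; 0 0 -0.135 0 0 0 255; 0 0 -0.135 0 0 0 255")

```text
time: 4.78
eef_pos: [637.1, 267.7, 201.4]
tool_rot: [2.217, 2.223, 0.016]
force: [0.3, 0.5, 0.3]
width: 52.2
```

```bash
python3 -c "
from h import *
goto(463.5,-287,197)
im,d=viewer.get_image('scene'); cv2.imwrite('pics/s2.png',cv2.resize(im[50:250,250:480],None,fx=3.4,fy=3))
"
```

```text
t 4.78 at [637.1 267.7 201.4] yaw [-0.3  0.5 -0.1] w 52.2 F [0.3 0.5 0.3] q [-0.71  0.61  0.37  1.74 -0.29  0.84 -0.2 ]
  shift [-5.543e-01 -1.750e-01 -4.000e-04] turn [ 0.48 -0.35  0.15] dist 0.581
```

View pics/s2.png

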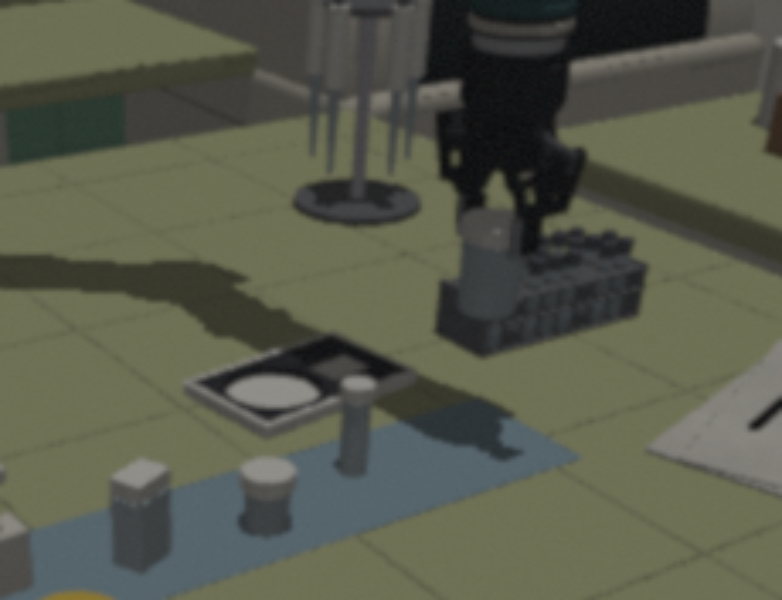

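move_arm(commands="-0.012 -0.004 0 0 0 0 255; -0.034 -0.011 0 0 0 0 255; -0.064 -0.02 0 0 0 0 255; -0.096 -0.03 0 0 0 0 255; -0.128 -0.04 0 0 0 0 255; -0.16 -0.05 0 0 0 0 255; -0.192 -0.06 0 0 0 0 255; -0.224 -0.071 0 0 0 0 255; -0.256 -0.081 0 0 0 0 255; -0.288 -0.091 0 0 0 0 255")

```text
time: 5.67
eef_pos: [542.8, -22.9, 195.9]
tool_rot: [-2.217, -2.223, -0.006]
force: [-0.4, 0.4, -1.0]
width: 52.1
```

```bash
python3 -c "
from h import *
goto(463.5,-287,197)
"
```

```text
t 5.67 at [542.8 -22.9 195.9] yaw [-0.2  0.1 -0.1] w 52.1 F [-0.4  0.4 -1. ] q [-0.32  0.45  0.37  2.07 -0.26  0.67  0.23]
  shift [-0.2639 -0.0799 -0.0023] turn [ 0.08 -0.24  0.13] dist 0.276
```

move_arm(commands="-0.03 -0.009 0 0 0 0 255; -0.06 -0.018 0 0 0 0 255; -0.092 -0.028 0 0 0 0 255; -0.124 -0.038 0 0 0 0 255; -0.156 -0.047 0 0 0 0 255; -0.188 -0.057 0 0 0 0 255; -0.218 -0.066 0 0 0 0 255; -0.244 -0.074 0 0 0 0 255; -0.26 -0.079 0 0 0 0 255; -0.264 -0.08 0 0 0 0 255")

```text
time: 6.5
eef_pos: [459.4, -290.9, 193.4]
tool_rot: [-2.224, -2.214, -0.001]
force: [0.1, -0.7, -1.5]
width: 52.5
```

```bash
python3 -c "
from h import *
im,d,P=wcirc(463,-287,3)
cv2.imwrite('pics/w2.png',im)
goto(463.5,-287,69)
"
```

```text
cam moved 1.18
2394 circ [ 460.5 -277.3] 41.8 rect [ 461.1 -273.2] [72.6 71.8] 84.1 mean [ 460.4 -277.7    3.5]
t 6.55 at [ 460.4 -289.6  193.5] yaw [-0.2 -0.1  0.2] w 52.1 F [ 0.  -0.5 -0.5] q [ 0.2   0.45  0.37  2.07 -0.26  0.67  0.74]
  shift [0.0021 0.0033 0.1245] turn [-0.1  -0.23 -0.18] dist 0.125
```

View pics/w2.png

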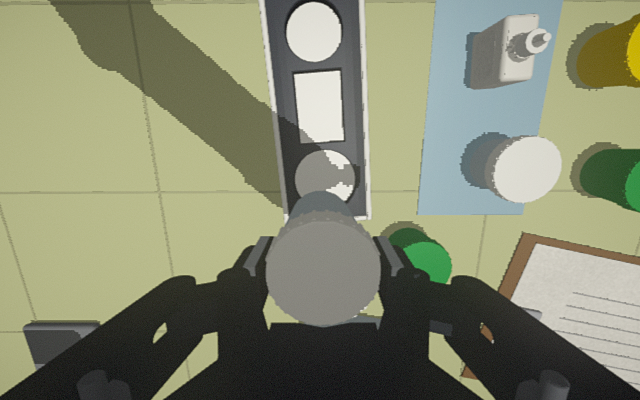

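move_arm(commands="0.003 0.002 0.02 0 0 0 255; 0.003 0.002 0.045 0 0 0 255; 0.003 0.002 0.07 0 0 0 255; 0.003 0.002 0.09 0 0 0 255; 0.003 0.002 0.105 0 0 0 255; 0.003 0.002 0.115 0 0 0 255; 0.003 0.002 0.12 0 0 0 255; 0.003 0.002 0.12 0 0 0 255")

```text
time: 7.22
eef_pos: [461.7, -284.7, 72.4]
tool_rot: [-2.219, -2.215, -0.002]
force: [-0.1, 0.8, -0.4]
width: 52.3
```

```bash
python3 -c "
from h import *
goto(462.5,-286.5,66)
"
```

```text
t 7.22 at [ 461.7 -284.7   72.4] yaw [-0.3 -0.2  0.1] w 52.3 F [-0.1  0.8 -0.4] q [ 0.29  0.64  0.25  2.13 -0.37  0.42  0.83]
  shift [-0.0018  0.0008  0.0064] turn [-0.23 -0.33 -0.11] dist 0.007
```

move_arm(commands="-0.002 0.001 0.002 0 0 0 255; -0.002 0.001 0.004 0 0 0 255; -0.002 0.001 0.005 0 0 0 255; -0.002 0.001 0.006 0 0 0 255; -0.002 0.001 0.006 0 0 0 255; -0.002 0.001 0.006 0 0 0 255")

```text
time: 7.72
eef_pos: [462.8, -286.8, 66.7]
tool_rot: [-2.219, -2.215, -0.002]
force: [0.2, -0.4, -0.2]
width: 52.4
```

move_arm(commands="0 0 0.001 0 0 0 255; 0 0 0.001 0 0 0 255; 0 0 0.002 0 0 0 255; 0 0 0.002 0 0 0 255; 0 0 0.002 0 0 0 255")

```text
time: 8.13
eef_pos: [462.8, -287.2, 66.3]
tool_rot: [-2.22, -2.214, -0.003]
force: [-3.1, 1.0, 14.3]
width: 52.3
```

move_arm(commands="0 0 -0.0005 0 0 0 100; 0 0 -0.0005 0 0 0 60; 0 0 0 0 0 0 30; 0 0 0 0 0 0 0; 0 0 0 0 0 0 0; 0 0 0 0 0 0 0")

```text
time: 8.63
eef_pos: [462.7, -287.1, 66.1]
tool_rot: [-2.22, -2.214, -0.003]
force: [-0.3, 0.4, 0.6]
width: 85.3
```

move_arm(commands="0 0 -0.01 0 0 0 0; 0 0 -0.03 0 0 0 0; 0 0 -0.055 0 0 0 0; 0 0 -0.08 0 0 0 0; 0 0 -0.105 0 0 0 0; 0 0 -0.12 0 0 0 0; 0 0 -0.12 0 0 0 0")

```text
time: 9.22
eef_pos: [464.9, -289.2, 189.9]
tool_rot: [2.224, 2.218, 0.007]
force: [0.4, 0.1, 0.2]
width: 85.4
```

```bash
python3 -c "
from h import *
goto(634.5,-159,180,2)
im,d,P=wcirc(463,-287,87)
cv2.imwrite('pics/w3.png',im)
"
```

```text
t 9.22 at [ 464.9 -289.2  189.9] yaw [-0.2  0.2  2.2] w 85.4 F [0.4 0.1 0.2] q [ 0.2   0.46  0.37  2.07 -0.27  0.66  0.75]
  shift [0.1307 0.1692 0.0109] turn [ 0.21 -0.15 -2.16] dist 0.214
cam moved 1.61
2828 circ [ 459.4 -288. ] 27.8 rect [ 459.2 -287.9] [55.3 53.9] 81.6 mean [ 459.3 -286.8   86.9]
```

View pics/w3.png

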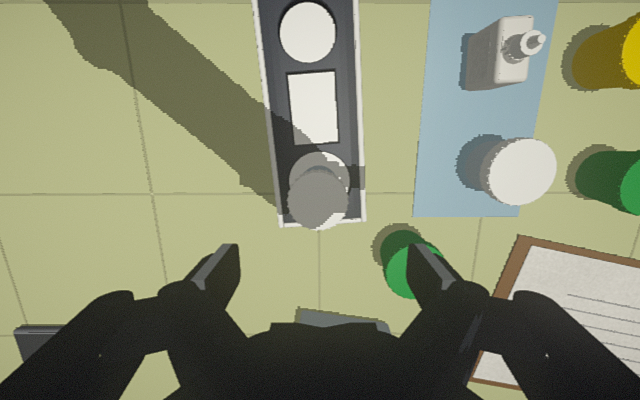

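move_arm(commands="0.01 0.013 0 0 0 0 0; 0.03 0.039 0 0 0 0 0; 0.05 0.065 0 0 0 -1 0; 0.07 0.091 0 0 0 -2 0; 0.09 0.117 0 0 0 -2 0; 0.11 0.143 0 0 0 -2 0; 0.125 0.161 0 0 0 -2 0; 0.131 0.169 0 0 0 -2 0; 0.131 0.169 0 0 0 -2 0; 0.131 0.169 0 0 0 -2 0")

```text
time: 10.1
eef_pos: [631.9, -158.5, 188.0]
tool_rot: [-2.183, -2.254, -0.002]
force: [0.0, -0.4, 0.0]
width: 85.3
```

```bash
python3 -c "
from h import *
im,d,P=wcirc(634,-159,57,45)
cv2.imwrite('pics/w4.png',im)
goto(634.5,-159,30,2)
"
```

```text
cam moved 1.14
1184 circ [ 631.2 -158.2] 28.7 rect [ 631.2 -158.8] [29.6 54.3] 2.6 mean [ 631.3 -155.4   57.6]
t 10.15 at [ 631.2 -159.7  188.3] yaw [-0.2 -0.1  0.3] w 85.5 F [ 0.  -0.7 -0.1] q [-0.07  0.58  0.36  1.83 -0.28  0.78  0.48]
  shift [0.0002 0.0036 0.1583] turn [-0.09 -0.18 -0.28] dist 0.158
```

View pics/w4.png

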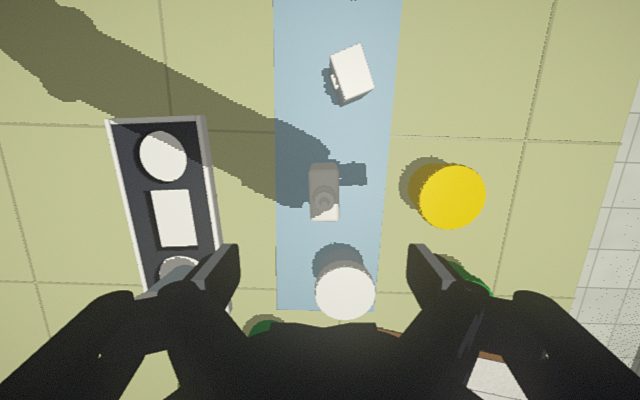

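move_arm(commands="0 0.002 0.02 0 0 0 0; 0 0.002 0.05 0 0 0 0; 0 0.002 0.08 0 0 0 0; 0 0.002 0.11 0 0 0 0; 0 0.002 0.13 0 0 0 0; 0 0.002 0.145 0 0 0 0; 0 0.002 0.154 0 0 0 0; 0 0.002 0.157 0 0 0 0; 0 0.002 0.157 0 0 0 0")

```text
time: 10.9
eef_pos: [632.5, -160.2, 31.3]
tool_rot: [-2.187, -2.251, -0.001]
force: [0.7, -0.1, -0.3]
width: 85.5
```

```bash
python3 -c "
from h import *
goto(633,-159,31,2)
"
```

```text
t 10.9 at [ 632.5 -160.2   31.3] yaw [-0.2 -0.1  0.3] w 85.5 F [ 0.7 -0.1 -0.3] q [ 0.01  0.79  0.25  1.89 -0.38  0.51  0.55]
  shift [0.0011 0.0005 0.0003] turn [-0.12 -0.15 -0.35] dist 0.001
```

move_arm(commands="0 0 0 0 0 0 255; 0 0 0 0 0 0 255; 0 0 0 0 0 0 255; 0 0 0 0 0 0 255; 0 0 0 0 0 0 255; 0 0 0 0 0 0 255; 0 0 0 0 0 0 255; 0 0 0 0 0 0 255; 0 0 0 0 0 0 255; 0 0 0 0 0 0 255", squeeze=40)

```text
time: 11.73
eef_pos: [633.2, -160.2, 32.2]
tool_rot: [-2.187, -2.252, -0.002]
force: [0.1, 0.1, 5.4]
width: 29.9
```

move_arm(commands="0 0 -0.01 0 0 0 255; 0 0 -0.03 0 0 0 255; 0 0 -0.055 0 0 0 255; 0 0 -0.08 0 0 0 255; 0 0 -0.105 0 0 0 255; 0 0 -0.125 0 0 0 255; 0 0 -0.135 0 0 0 255; 0 0 -0.135 0 0 0 255")

```text
time: 12.4
eef_pos: [634.8, -161.1, 170.0]
tool_rot: [2.188, 2.252, 0.006]
force: [-0.3, -0.4, -0.6]
width: 29.6
```

```bash
python3 -c "
from h import *
im,d=viewer.get_image('scene'); cv2.imwrite('pics/s3.png',cv2.resize(im[120:320,130:360],None,fx=3.4,fy=3))
goto(457,-206,165,4.2)
"
```

```text
t 12.45 at [ 633.7 -160.6  168.1] yaw [-0.1  0.1  2.5] w 29.4 F [ 0.4  0.1 -0.9] q [-0.06  0.61  0.35  1.84 -0.3   0.74  0.49]
  shift [-0.0402 -0.178   0.0028] turn [ 0.08 -0.13 -2.53] dist 0.182
```

View pics/s3.png

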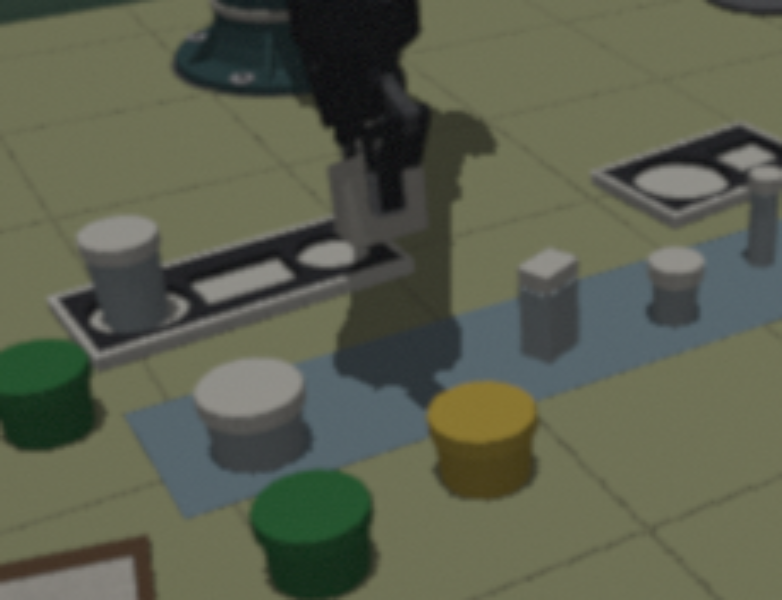

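move_arm(commands="-0.003 -0.012 0 0 0 0 255; -0.008 -0.034 0 0 0 -0.5 255; -0.014 -0.062 0 0 0 -1 255; -0.02 -0.09 0 0 0 -1.5 255; -0.027 -0.118 0 0 0 -2.5 255; -0.033 -0.146 0 0 0 -2.5 255; -0.038 -0.166 0 0 0 -2.5 255; -0.04 -0.176 0 0 0 -2.5 255; -0.04 -0.178 0 0 0 -2.5 255; -0.04 -0.178 0 0 0 -2.5 255")

```text
time: 13.28
eef_pos: [456.3, -205.6, 167.3]
tool_rot: [-2.139, -2.299, -0.003]
force: [-0.7, -1.0, 0.0]
width: 29.9
```

```bash
python3 -c "
from h import *
im,d=viewer.get_image('wrist'); cv2.imwrite('pics/w5.png',im)
goto(457,-206,40,4.2)
"
```

```text
t 13.33 at [ 457.8 -205.4  167.5] yaw [-0.1  0.1 -0. ] w 29.6 F [ 0.5  0.2 -0.6] q [ 0.08  0.44  0.34  2.18 -0.27  0.56  0.69]
  shift [-0.0008 -0.0011  0.1275] turn [ 0.11 -0.13  0.01] dist 0.127
```

View pics/w5.png

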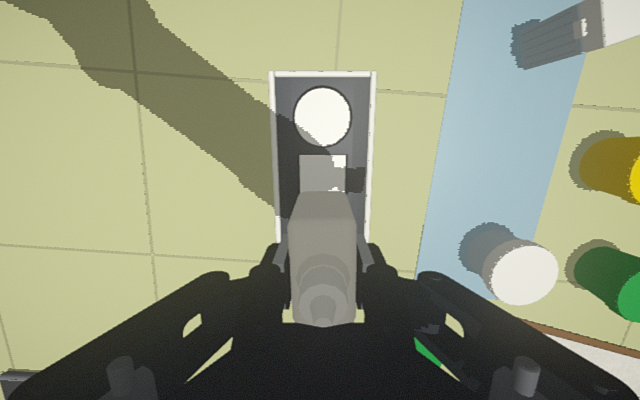

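move_arm(commands="-0.001 -0.001 0.02 0 0 0 255; -0.001 -0.001 0.045 0 0 0 255; -0.001 -0.001 0.07 0 0 0 255; -0.001 -0.001 0.09 0 0 0 255; -0.001 -0.001 0.107 0 0 0 255; -0.001 -0.001 0.118 0 0 0 255; -0.001 -0.001 0.124 0 0 0 255; -0.001 -0.001 0.126 0 0 0 255; -0.001 -0.001 0.127 0 0 0 255")

```text
time: 14.08
eef_pos: [457.9, -206.2, 40.4]
tool_rot: [2.138, 2.302, 0.005]
force: [0.2, -0.2, -1.0]
width: 29.7
```

move_arm(commands="0 0 0.002 0 0 0 255; 0 0 0.003 0 0 0 255; 0 0 0.004 0 0 0 255; 0 0 0.005 0 0 0 255; 0 0 0.005 0 0 0 255; 0 0 0.005 0 0 0 255")

```text
time: 14.58
eef_pos: [458.0, -206.2, 35.6]
tool_rot: [2.138, 2.302, 0.005]
force: [0.2, -0.2, -0.8]
width: 29.6
```

move_arm(commands="0 0 0.001 0 0 0 255; 0 0 0.001 0 0 0 255; 0 0 0.0015 0 0 0 255; 0 0 0.0015 0 0 0 255")

```text
time: 14.92
eef_pos: [458.1, -206.3, 35.1]
tool_rot: [2.138, 2.301, 0.006]
force: [-0.7, 0.1, 10.9]
width: 29.6
```

move_arm(commands="0 0 -0.0005 0 0 0 150; 0 0 -0.0005 0 0 0 100; 0 0 0 0 0 0 60; 0 0 0 0 0 0 30; 0 0 0 0 0 0 0; 0 0 0 0 0 0 0; 0 0 0 0 0 0 0")

```text
time: 15.5
eef_pos: [458.0, -206.3, 35.0]
tool_rot: [2.138, 2.302, 0.006]
force: [0.3, 0.7, 0.1]
width: 85.1
```

move_arm(commands="0 0 -0.01 0 0 0 0; 0 0 -0.03 0 0 0 0; 0 0 -0.055 0 0 0 0; 0 0 -0.085 0 0 0 0; 0 0 -0.115 0 0 0 0; 0 0 -0.14 0 0 0 0; 0 0 -0.15 0 0 0 0; 0 0 -0.15 0 0 0 0")

```text
time: 16.17
eef_pos: [459.1, -207.2, 187.7]
tool_rot: [2.134, 2.298, 0.01]
force: [0.5, -0.3, 0.1]
width: 85.0
```

```bash
python3 -c "
from h import *
im,d,P=wcirc(458,-206,60)
cv2.imwrite('pics/w6.png',im)
goto(663,49.5,180,0)
"
```

```text
cam moved 1.58
1212 circ [ 456.7 -204.8] 29.0 rect [ 456.3 -204.8] [29.4 54.2] 4.8 mean [ 456.4 -201.9   60.6]
t 16.22 at [ 458.1 -206.6  186. ] yaw [-0.1  0.3 -4.2] w 85.4 F [-0.3 -1.  -0.8] q [ 0.06  0.41  0.37  2.16 -0.26  0.6   0.69]
  shift [0.2402 0.2232 0.0077] turn [ 0.33 -0.11  4.24] dist 0.328
```

View pics/w6.png

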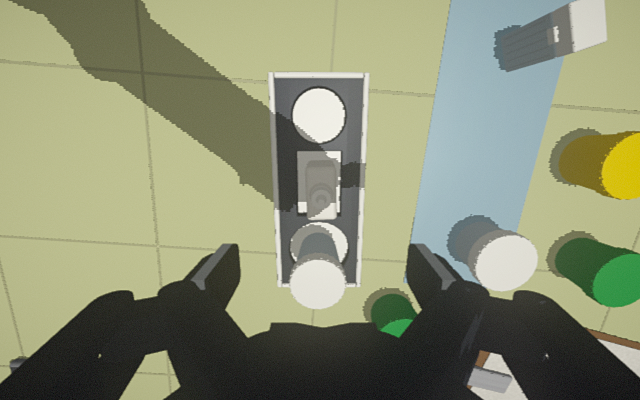

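Bottle sits in its rectangular well (~320,190), cup upright in its own. Next: the stool pot.

move_arm(commands="0.012 0.011 0 0 0 0 0; 0.036 0.034 0 0 0 1 0; 0.062 0.058 0 0 0 2 0; 0.088 0.082 0 0 0 3 0; 0.114 0.106 0 0 0 4 0; 0.14 0.13 0 0 0 4.2 0; 0.166 0.154 0 0 0 4.2 0; 0.192 0.178 0 0 0 4.2 0; 0.216 0.2 0 0 0 4.2 0; 0.23 0.214 0 0 0 4.2 0")

```text
time: 17.05
eef_pos: [655.2, 43.6, 184.8]
tool_rot: [-2.215, -2.227, -0.007]
force: [0.9, 0.9, 0.1]
width: 85.6
```

```bash
python3 -c "
from h import *
im,d,P=wcirc(662,49,58,40)
goto(662,49,38,0)
"
```

```text
cam moved 3.17
1339 circ [659.7  50.1] 20.6 rect [659.4  50.1] [40.8 40.2] 77.7 mean [659.6  50.9  57.8]
t 17.1 at [657.7  47.1 184.8] yaw [-0.3  0.3 -0.5] w 85.3 F [ 2.4  1.7 -0.2] q [-0.39  0.6   0.38  1.82 -0.31  0.77  0.16]
  shift [0.0011 0.0034 0.1468] turn [ 0.33 -0.33  0.54] dist 0.147
```

move_arm(commands="0.002 0.004 0.01 0 0 0.5 0; 0.002 0.004 0.03 0 0 0.5 0; 0.002 0.004 0.06 0 0 0.5 0; 0.002 0.004 0.09 0 0 0.5 0; 0.002 0.004 0.115 0 0 0.5 0; 0.002 0.004 0.133 0 0 0.5 0; 0.002 0.004 0.144 0 0 0.5 0; 0.002 0.004 0.148 0 0 0.5 0; 0.002 0.004 0.148 0 0 0.5 0")

```text
time: 17.85
eef_pos: [661.1, 49.2, 34.9]
tool_rot: [-2.221, -2.22, -0.008]
force: [0.9, 0.4, 0.2]
width: 85.4
```

```bash
python3 -c "
from h import *
goto(661.5,49.5,36.5,0)
"
```

```text
t 17.85 at [661.1  49.2  34.9] yaw [-0.3  0.1  0. ] w 85.4 F [0.9 0.4 0.2] q [-0.32  0.79  0.28  1.87 -0.4   0.53  0.23]
  shift [ 0.0004  0.0004 -0.0016] turn [ 0.14 -0.3  -0.02] dist 0.002
```

move_arm(commands="0 0 -0.001 0 0 0 255; 0 0 -0.0015 0 0 0 255; 0 0 -0.0015 0 0 0 255; 0 0 -0.0015 0 0 0 255; 0 0 -0.0015 0 0 0 255; 0 0 -0.0015 0 0 0 255; 0 0 -0.0015 0 0 0 255; 0 0 -0.0015 0 0 0 255; 0 0 -0.0015 0 0 0 255; 0 0 -0.0015 0 0 0 255", squeeze=40)

```text
time: 18.68
eef_pos: [661.9, 49.2, 37.8]
tool_rot: [-2.221, -2.22, -0.011]
force: [-0.6, 0.2, 5.9]
width: 38.6
```

move_arm(commands="0 0 -0.01 0 0 0 255; 0 0 -0.03 0 0 0 255; 0 0 -0.055 0 0 0 255; 0 0 -0.08 0 0 0 255; 0 0 -0.105 0 0 0 255; 0 0 -0.13 0 0 0 255; 0 0 -0.145 0 0 0 255; 0 0 -0.145 0 0 0 255")

```text
time: 19.35
eef_pos: [664.0, 48.2, 187.6]
tool_rot: [2.219, 2.218, 0.021]
force: [0.7, 0.5, 0.4]
width: 38.3
```

```bash
python3 -c "
from h import *
im,d=viewer.get_image('scene'); cv2.imwrite('pics/s4.png',cv2.resize(im[80:280,130:430],None,fx=2.6,fy=2.6))
goto(452,-132,180,0)
"
```

```text
t 19.4 at [662.7  48.4 185.4] yaw [-0.4  0.5  0. ] w 38.9 F [ 0.1  0.6 -0.7] q [-0.4   0.6   0.39  1.81 -0.32  0.78  0.15]
  shift [-0.1805 -0.2106  0.0024] turn [ 0.52 -0.36 -0.03] dist 0.277
```

View pics/s4.png

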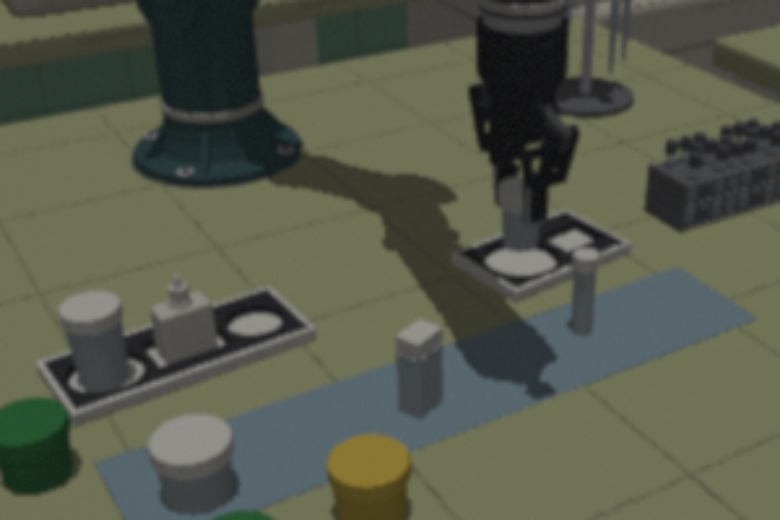

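move_arm(commands="-0.008 -0.009 0 0 0 0 255; -0.022 -0.026 0 0 0 0 255; -0.042 -0.049 0 0 0 0 255; -0.062 -0.072 0 0.2 -0.2 0 255; -0.083 -0.096 0 0.2 -0.2 0 255; -0.104 -0.12 0 0.3 -0.2 0 255; -0.125 -0.145 0 0.4 -0.3 0 255; -0.146 -0.17 0 0.4 -0.3 0 255; -0.164 -0.191 0 0.4 -0.3 0 255; -0.176 -0.205 0 0.4 -0.3 0 255")

```text
time: 20.23
eef_pos: [452.3, -129.4, 181.3]
tool_rot: [-2.223, -2.215, 0.002]
force: [0.5, 0.6, 0.2]
width: 38.8
```

```bash
python3 -c "
from h import *
im,d=viewer.get_image('wrist'); cv2.imwrite('pics/w7.png',im)
goto(452,-132,46,0)
"
```

```text
t 20.28 at [ 449.5 -131.4  181.3] yaw [-0.  -0.3  0.4] w 38.7 F [-3.1 -1.  -0.7] q [-0.12  0.39  0.4   2.23 -0.28  0.57  0.48]
  shift [-0.0007  0.0033  0.1353] turn [-0.33 -0.05 -0.44] dist 0.135
```

View pics/w7.png

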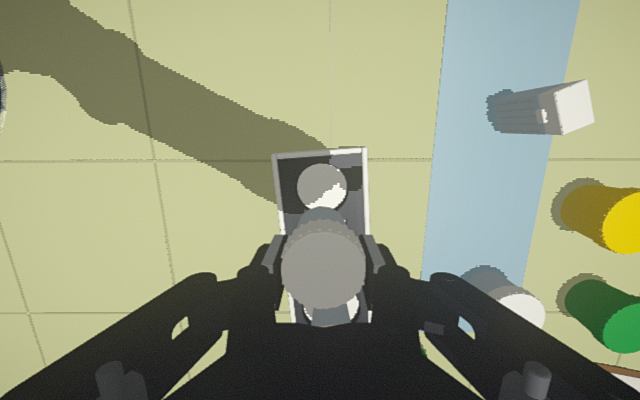

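move_arm(commands="-0.001 0.003 0.01 0 0 0 255; -0.001 0.003 0.03 0 0 0 255; -0.001 0.003 0.055 0 0 0 255; -0.001 0.003 0.08 0 0 0 255; -0.001 0.003 0.1 0 0 0 255; -0.001 0.003 0.116 0 0 0 255; -0.001 0.003 0.126 0 0 0 255; -0.001 0.003 0.13 0 0 0 255; -0.001 0.003 0.131 0 0 0 255; -0.001 0.003 0.131 0 0 0 255")

```text
time: 21.12
eef_pos: [451.7, -132.2, 50.1]
tool_rot: [-2.226, -2.21, 0.006]
force: [0.2, 0.1, 0.1]
width: 38.6
```

```bash
python3 -c "
from h import *
goto(452,-132,41,0)
"
```

```text
t 21.12 at [ 451.7 -132.2   50.1] yaw [-0.  -0.3  0.4] w 38.6 F [0.2 0.1 0.1] q [ 0.05  0.63  0.18  2.29 -0.44  0.26  0.62]
  shift [0.0002 0.0003 0.0091] turn [-0.35 -0.05 -0.43] dist 0.009
```

move_arm(commands="0 0 0.003 -0.3 0 -0.4 255; 0 0 0.005 -0.3 0 -0.4 255; 0 0 0.007 -0.3 0 -0.4 255; 0 0 0.008 -0.3 0 -0.4 255; 0 0 0.0085 -0.3 0 -0.4 255; 0 0 0.0085 -0.3 0 -0.4 255")

```text
time: 21.62
eef_pos: [451.8, -132.2, 41.7]
tool_rot: [-2.221, -2.22, -0.0]
force: [-0.6, 0.0, -0.6]
width: 38.5
```

move_arm(commands="0 0 0.0005 0 0 0 255; 0 0 0.001 0 0 0 255; 0 0 0.0015 0 0 0 255; 0 0 0.0015 0 0 0 255")

```text
time: 21.95
eef_pos: [451.8, -132.4, 40.7]
tool_rot: [-2.222, -2.22, -0.001]
force: [-1.3, -0.4, 6.2]
width: 38.6
```

move_arm(commands="0 0 0 0 0 0 150; 0 0 0 0 0 0 100; 0 0 0 0 0 0 60; 0 0 0 0 0 0 30; 0 0 0 0 0 0 0; 0 0 0 0 0 0 0; 0 0 0 0 0 0 0")

```text
time: 22.53
eef_pos: [451.9, -132.4, 40.7]
tool_rot: [-2.222, -2.22, -0.001]
force: [0.3, -0.8, 0.3]
width: 85.8
```

move_arm(commands="0 0 -0.01 0 0 0 0; 0 0 -0.03 0 0 0 0; 0 0 -0.055 0 0 0 0; 0 0 -0.085 0 0 0 0; 0 0 -0.115 0 0 0 0; 0 0 -0.135 0 0 0 0; 0 0 -0.145 0 0 0 0; 0 0 -0.145 0 0 0 0")

```text
time: 23.2
eef_pos: [453.1, -132.7, 187.9]
tool_rot: [2.22, 2.219, 0.006]
force: [-0.7, -0.2, -0.7]
width: 84.9
```

```bash
python3 -c "
from h import *
im,d,P=wcirc(452,-132,61,40)
cv2.imwrite('pics/w8.png',im)
goto(661,-267,180,0)
"
```

```text
cam moved 1.42
1319 circ [ 450.  -131.7] 20.8 rect [ 449.8 -131.2] [40.  40.3] 89.0 mean [ 449.7 -130.7   60.8]
t 23.25 at [ 452.2 -132.4  186.5] yaw [-0.1  0.1  0. ] w 85.3 F [-0.2 -0.3 -0.6] q [-0.13  0.38  0.41  2.23 -0.28  0.58  0.49]
  shift [-0.1346  0.2088  0.0068] turn [ 0.12 -0.05 -0.02] dist 0.249
```

View pics/w8.png

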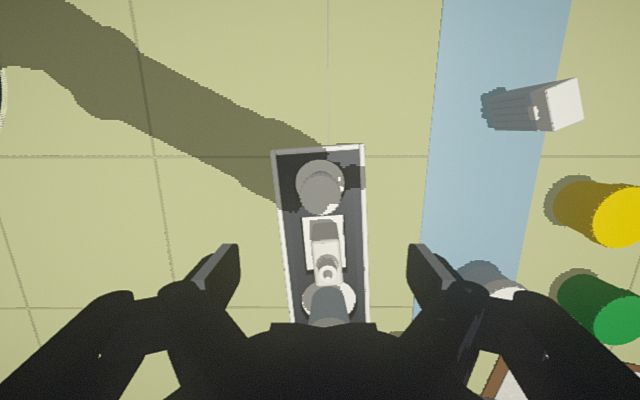

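Pot stands in its well (320,185) with the right top height. Now the jar.

move_arm(commands="-0.008 0.012 0 0 0 0 0; -0.022 0.034 0 0 0 0 0; -0.038 0.06 0 0 0 0 0; -0.055 0.086 0 0 0 0 0; -0.072 0.112 0 0 0 0 0; -0.089 0.138 0 0 0 0 0; -0.105 0.164 0 0 0 0 0; -0.12 0.186 0 0 0 0 0; -0.13 0.202 0 0 0 0 0; -0.134 0.208 0 0 0 0 0")

```text
time: 24.08
eef_pos: [661.5, -267.9, 184.1]
tool_rot: [-2.223, -2.22, -0.001]
force: [1.0, -0.3, -0.4]
width: 85.7
```

```bash
python3 -c "
from h import *
im,d,P=wcirc(660,-267,58,50)
cv2.imwrite('pics/w9.png',im)
goto(660,-267,36,0)
"
```

```text
cam moved 0.19
3522 circ [ 657.6 -267.3] 33.7 rect [ 657.6 -266.7] [66.  66.2] 72.9 mean [ 657.8 -265.9   57.9]
t 24.13 at [ 661.4 -267.9  184.3] yaw [-0.   0.   0.1] w 85.5 F [ 1.  -0.3  0.7] q [ 0.07  0.66  0.39  1.69 -0.32  0.85  0.6 ]
  shift [ 0.0008 -0.0015  0.1483] turn [ 0.04 -0.03 -0.06] dist 0.148
```

View pics/w9.png

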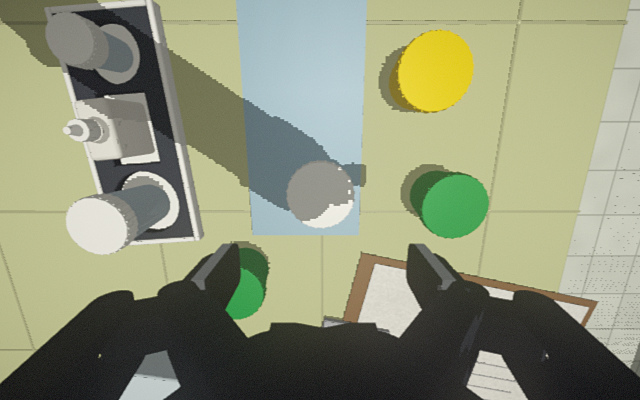

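move_arm(commands="0.001 -0.001 0.015 0 0 0 0; 0.001 -0.001 0.04 0 0 0 0; 0.001 -0.001 0.07 0 0 0 0; 0.001 -0.001 0.095 0 0 0 0; 0.001 -0.001 0.115 0 0 0 0; 0.001 -0.001 0.132 0 0 0 0; 0.001 -0.001 0.142 0 0 0 0; 0.001 -0.001 0.147 0 0 0 0; 0.001 -0.001 0.148 0 0 0 0")

```text
time: 24.88
eef_pos: [659.1, -266.0, 35.0]
tool_rot: [-2.221, -2.218, 0.0]
force: [0.4, -0.4, 0.2]
width: 85.5
```

move_arm(commands="0 0 0 0 0 0 255; 0 0 0 0 0 0 255; 0 0 0 0 0 0 255; 0 0 0 0 0 0 255; 0 0 0 0 0 0 255; 0 0 0 0 0 0 255; 0 0 0 0 0 0 255", squeeze=45)

```text
time: 25.47
eef_pos: [659.9, -266.4, 36.2]
tool_rot: [-2.222, -2.219, -0.001]
force: [-0.3, -0.1, 5.8]
width: 64.1
```

move_arm(commands="0 0 -0.01 0 0 0 255; 0 0 -0.03 0 0 0 255; 0 0 -0.055 0 0 0 255; 0 0 -0.08 0 0 0 255; 0 0 -0.105 0 0 0 255; 0 0 -0.13 0 0 0 255; 0 0 -0.145 0 0 0 255; 0 0 -0.145 0 0 0 255")

```text
time: 26.13
eef_pos: [662.1, -268.0, 186.0]
tool_rot: [2.219, 2.216, 0.006]
force: [-0.1, 0.2, 0.6]
width: 64.5
```

```bash
python3 -c "
from h import *
im,d=viewer.get_image('wrist'); cv2.imwrite('pics/w10.png',im)
goto(483.5,174,180,0)
"
```

```text
t 26.18 at [ 661.  -267.2  183.7] yaw [0.  0.2 0.1] w 64.5 F [ 0.  -0.9 -0.7] q [ 0.07  0.66  0.39  1.69 -0.32  0.84  0.6 ]
  shift [ 0.441  -0.178   0.0029] turn [ 0.22  0.01 -0.07] dist 0.476
```

View pics/w10.png

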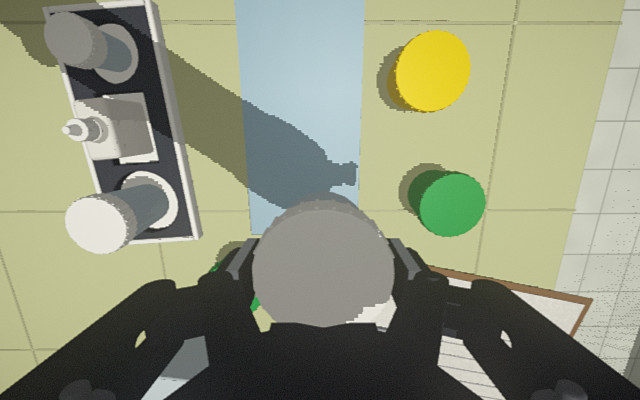

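move_arm(commands="0.01 -0.004 0 0 0 0 255; 0.028 -0.011 0 0 0 0 255; 0.052 -0.021 0 0 0 0 255; 0.078 -0.031 0 0 0 0 255; 0.106 -0.043 0 0 0 0 255; 0.134 -0.054 0 0 0 0 255; 0.162 -0.065 0 0 0 0 255; 0.19 -0.077 0 0 0 0 255; 0.218 -0.088 0 0 0 0 255; 0.246 -0.099 0 0 0 0 255")

```text
time: 27.02
eef_pos: [559.5, -18.9, 181.7]
tool_rot: [-2.222, -2.221, -0.0]
force: [0.0, 1.8, 0.3]
width: 64.4
```

```bash
python3 -c "
from h import *
goto(483.5,174,180,0)
"
```

```text
t 27.02 at [559.5 -18.9 181.7] yaw [-0.  0.  0.] w 64.4 F [0.  1.8 0.3] q [-0.35  0.49  0.41  2.05 -0.31  0.66  0.27]
  shift [ 0.1929 -0.0762  0.0017] turn [ 0.   -0.01 -0.04] dist 0.207
```

move_arm(commands="0.028 -0.011 0 0 0 0 255; 0.056 -0.022 0 0 0 0 255; 0.084 -0.033 0 0 0 0 255; 0.11 -0.043 0 0 0 0 255; 0.136 -0.053 0 0 0 0 255; 0.16 -0.063 0 0 0 0 255; 0.178 -0.07 0 0 0 0 255; 0.189 -0.074 0 0 0 0 255; 0.193 -0.076 0 0 0 0 255; 0.193 -0.076 0 0 0 0 255")

```text
time: 27.85
eef_pos: [482.4, 174.8, 181.0]
tool_rot: [-2.219, -2.223, 0.002]
force: [-0.6, -1.2, -0.6]
width: 64.4
```

```bash
python3 -c "
from h import *
im,d,P=wcirc(483,174,3,50)
cv2.imwrite('pics/w11.png',im)
goto(483.5,174,46,0)
"
```

```text
cam moved 1.2
2867 circ [481.1 174.8] 42.1 rect [481. 185.] [60.3 83.5] 89.7 mean [481.1 186.3   3.4]
t 27.9 at [483.2 173.6 181.3] yaw [ 0. -0.  0.] w 64.5 F [-0.1 -0.2  0.2] q [-0.76  0.44  0.43  2.14 -0.32  0.61 -0.1 ]
  shift [0.0005 0.0004 0.1353] turn [-0.04  0.05 -0.03] dist 0.135
```

View pics/w11.png

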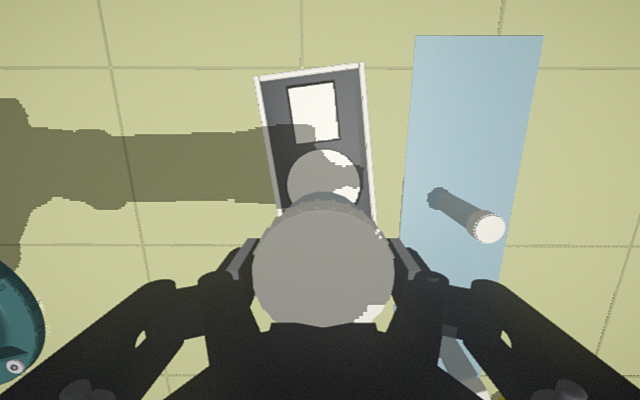

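move_arm(commands="0 0 0.015 0 0 0 255; 0 0 0.04 0 0 0 255; 0 0 0.065 0 0 0 255; 0 0 0.088 0 0 0 255; 0 0 0.106 0 0 0 255; 0 0 0.12 0 0 0 255; 0 0 0.129 0 0 0 255; 0 0 0.134 0 0 0 255; 0 0 0.136 0 0 0 255; 0 0 0.136 0 0 0 255")

```text
time: 28.73
eef_pos: [483.6, 172.8, 45.3]
tool_rot: [2.223, 2.219, -0.002]
force: [-0.2, -0.7, -0.5]
width: 64.3
```

```bash
python3 -c "
from h import *
goto(483.5,174,39.5,0)
"
```

```text
t 28.73 at [483.6 172.8  45.3] yaw [ 0.1 -0.   0.1] w 64.3 F [-0.2 -0.7 -0.5] q [-0.6   0.67  0.23  2.21 -0.47  0.32  0.03]
  shift [ 0.0012 -0.0001  0.0058] turn [-0.02  0.06 -0.09] dist 0.006
```

move_arm(commands="0.001 0 0.002 0 0 0 255; 0.001 0 0.004 0 0 0 255; 0.001 0 0.005 0 0 0 255; 0.001 0 0.0055 0 0 0 255; 0.001 0 0.0055 0 0 0 255; 0.001 0 0.0055 0 0 0 255")

```text
time: 29.23
eef_pos: [483.6, 173.9, 40.0]
tool_rot: [2.223, 2.219, -0.001]
force: [-0.2, -0.3, -0.0]
width: 64.5
```

move_arm(commands="0 0 0.0005 0 0 0 255; 0 0 0.001 0 0 0 255; 0 0 0.0015 0 0 0 255; 0 0 0.0015 0 0 0 255")

```text
time: 29.57
eef_pos: [483.7, 173.9, 39.1]
tool_rot: [2.223, 2.22, -0.001]
force: [-1.6, 0.6, 6.7]
width: 64.6
```

move_arm(commands="0 0 0 0 0 0 60; 0 0 0 0 0 0 40; 0 0 0 0 0 0 20; 0 0 0 0 0 0 0; 0 0 0 0 0 0 0; 0 0 0 0 0 0 0")

```text
time: 30.07
eef_pos: [483.6, 173.9, 39.0]
tool_rot: [2.223, 2.22, -0.001]
force: [0.2, 0.4, 0.7]
width: 85.3
```

move_arm(commands="0 0 -0.01 0 0 0 0; 0 0 -0.03 0 0 0 0; 0 0 -0.055 0 0 0 0; 0 0 -0.085 0 0 0 0; 0 0 -0.115 0 0 0 0; 0 0 -0.135 0 0 0 0; 0 0 -0.145 0 0 0 0; 0 0 -0.145 0 0 0 0")

```text
time: 30.73
eef_pos: [485.0, 174.5, 186.4]
tool_rot: [2.222, 2.219, 0.007]
force: [0.5, 0.2, 0.2]
width: 85.2
```

```bash
python3 -c "
from h import *
im,d,P=wcirc(483,174,61,40)
cv2.imwrite('pics/w12.png',im)
goto(652.5,-50.5,180,24)
"
```

```text
cam moved 1.63
3514 circ [482.5 172.7] 33.6 rect [482.7 172.9] [66.2 66.4] 61.5 mean [482.7 173.9  60.9]
t 30.78 at [483.9 174.3 184.9] yaw [-0.1  0.1 24.1] w 85.4 F [ 0.5 -0.   0.6] q [-0.77  0.44  0.45  2.14 -0.32  0.62 -0.1 ]
  shift [-0.2246  0.1688  0.005 ] turn [ 9.000e-02 -2.000e-02 -2.407e+01] dist 0.281
```

View pics/w12.png

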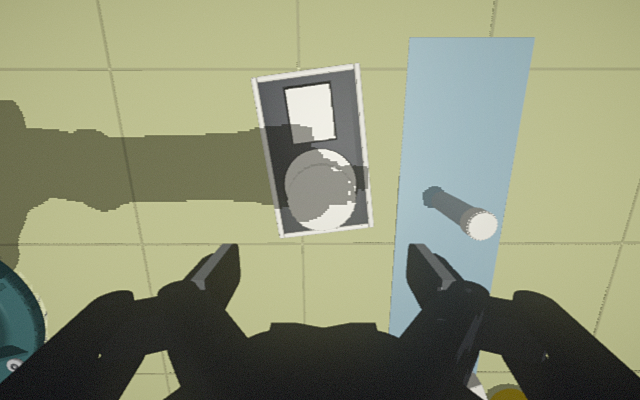

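Jar down upright in its well. Now the mailer.

move_arm(commands="-0.01 0.008 0 0 0 -1 0; -0.03 0.023 0 0 0 -4 0; -0.056 0.042 0 0 0 -7 0; -0.084 0.063 0 0 0 -10 0; -0.112 0.084 0 0 0 -13 0; -0.14 0.105 0 0 0 -16 0; -0.168 0.126 0 0 0 -19 0; -0.194 0.146 0 0 0 -22 0; -0.214 0.161 0 0 0 -24 0; -0.222 0.167 0 0 0 -24 0")

```text
time: 31.62
eef_pos: [651.6, -53.0, 183.0]
tool_rot: [1.718, 2.629, -0.002]
force: [0.3, -1.4, 0.5]
width: 85.8
```

```bash
python3 -c "
from h import *
im,d,P=wcirc(652,-50,84,40)
cv2.imwrite('pics/w13.png',im)
goto(652.5,-50.5,60,24)
"
```

```text
cam moved 0.21
1183 circ [650.4 -49.9] 21.5 rect [650.5 -49.6] [25.4 35.4] 23.1 mean [650.  -49.   83.9]
t 31.67 at [651.7 -53.1 183.2] yaw [0.1 0.  0.4] w 85.6 F [ 0.9 -0.8  0.3] q [-0.2   0.58  0.31  1.83 -0.24  0.76  0.65]
  shift [0.0023 0.0017 0.1232] turn [-0.01  0.12 -0.43] dist 0.123
```

View pics/w13.png

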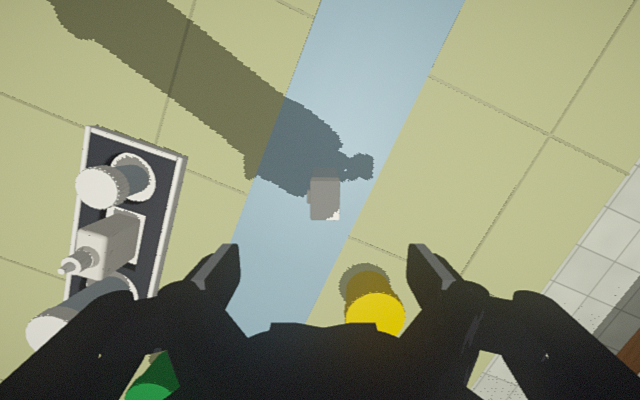

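move_arm(commands="0.003 0.001 0.015 0 0 0 0; 0.003 0.001 0.04 0 0 0 0; 0.003 0.001 0.065 0 0 0 0; 0.003 0.001 0.087 0 0 0 0; 0.003 0.001 0.103 0 0 0 0; 0.003 0.001 0.114 0 0 0 0; 0.003 0.001 0.12 0 0 0 0; 0.003 0.001 0.122 0 0 0 0; 0.003 0.001 0.122 0 0 0 0")

```text
time: 32.42
eef_pos: [651.3, -49.5, 61.0]
tool_rot: [1.72, 2.628, -0.002]
force: [0.3, -0.1, -0.1]
width: 85.4
```

move_arm(commands="0 0 0 0 0 0 255; 0 0 0 0 0 0 255; 0 0 0 0 0 0 255; 0 0 0 0 0 0 255; 0 0 0 0 0 0 255; 0 0 0 0 0 0 255; 0 0 0 0 0 0 255; 0 0 0 0 0 0 255; 0 0 0 0 0 0 255; 0 0 0 0 0 0 255", squeeze=40)

```text
time: 33.25
eef_pos: [651.8, -49.6, 61.6]
tool_rot: [1.719, 2.627, -0.001]
force: [-0.6, -0.4, 6.3]
width: 25.6
```

move_arm(commands="0 0 -0.01 0 0 0 255; 0 0 -0.03 0 0 0 255; 0 0 -0.055 0 0 0 255; 0 0 -0.08 0 0 0 255; 0 0 -0.105 0 0 0 255; 0 0 -0.125 0 0 0 255; 0 0 -0.135 0 0 0 255; 0 0 -0.135 0 0 0 255")

```text
time: 33.92
eef_pos: [653.1, -49.6, 199.2]
tool_rot: [1.718, 2.624, 0.003]
force: [0.4, 0.8, -0.8]
width: 25.6
```

```bash
python3 -c "
from h import *
im,d=viewer.get_image('scene'); cv2.imwrite('pics/s5.png',cv2.resize(im[80:280,130:430],None,fx=2.6,fy=2.6))
goto(473.3,252,190,7.4)
"
```

```text
t 33.97 at [652.  -49.4 197.4] yaw [  0.1   0.1 -16.2] w 25.5 F [-0.2  0.1 -1.5] q [-0.21  0.57  0.32  1.82 -0.24  0.79  0.64]
  shift [ 0.3477 -0.0431  0.0064] turn [ 0.13  0.13 16.19] dist 0.35
```

View pics/s5.png

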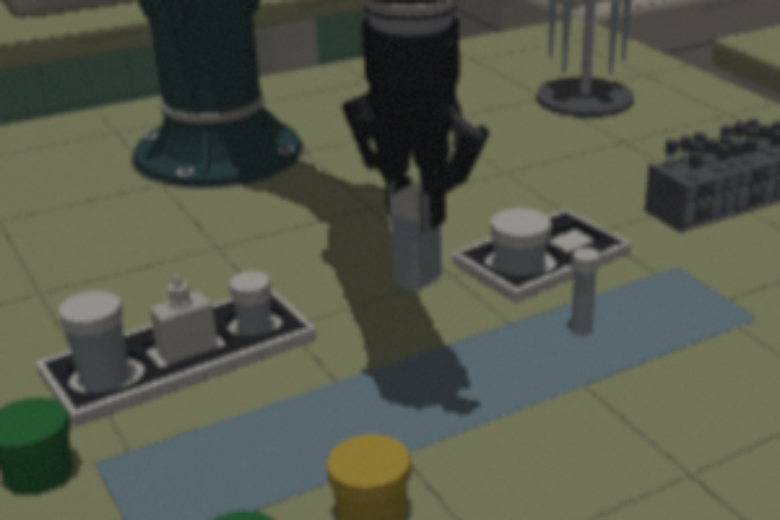

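move_arm(commands="0.012 -0.0015 0 0 0 0 255; 0.036 -0.0045 0 0 0 2 255; 0.066 -0.008 0 0 0 4 255; 0.1 -0.0125 0 0 0 6 255; 0.135 -0.017 0 0 0 8 255; 0.17 -0.021 0 0 0 10 255; 0.205 -0.0255 0 0 0 12 255; 0.24 -0.03 0 0 0 14 255; 0.272 -0.034 0 0 0 16 255; 0.3 -0.037 0 0 0 16.2 255")

```text
time: 34.8
eef_pos: [494.0, 213.1, 194.6]
tool_rot: [2.072, 2.361, -0.006]
force: [-0.5, 0.3, -0.6]
width: 25.2
```

```bash
python3 -c "
from h import *
goto(473.3,252,190,7.4)
"
```

```text
t 34.8 at [494.  213.1 194.6] yaw [ 0.2 -0.1 -0.1] w 25.2 F [-0.5  0.3 -0.6] q [-0.8   0.45  0.41  2.08 -0.28  0.67 -0.07]
  shift [ 0.0413 -0.0155  0.0045] turn [-0.13  0.15  0.06] dist 0.044
```

move_arm(commands="0.018 -0.007 0 0 0 0 255; 0.031 -0.012 0 0 0 0 255; 0.038 -0.0145 0 0 0 0 255; 0.041 -0.0155 0 0 0 0 255; 0.041 -0.0155 0 0 0 0 255; 0.041 -0.0155 0 0 0 0 255")

```text
time: 35.3
eef_pos: [473.5, 250.6, 194.2]
tool_rot: [2.073, 2.359, -0.007]
force: [-1.0, 0.3, -0.1]
width: 25.5
```

```bash
python3 -c "
from h import *
im,d,P=wcirc(473,252,3,40)
cv2.imwrite('pics/w14.png',im)
goto(473.3,252.5,71,7.4)
"
```

```text
cam moved 0.32
1623 circ [471.2 254.3] 35.7 rect [470.9 254.2] [48.2 53.3] 7.3 mean [470.4 258.2   3.5]
t 35.35 at [473.8 250.3 194.3] yaw [ 0.2 -0.1  0.1] w 25.2 F [ 0.8  0.4 -0.4] q [-0.88  0.45  0.41  2.08 -0.28  0.67 -0.15]
  shift [0.0027 0.     0.1233] turn [-0.14  0.2  -0.07] dist 0.123
```

View pics/w14.png

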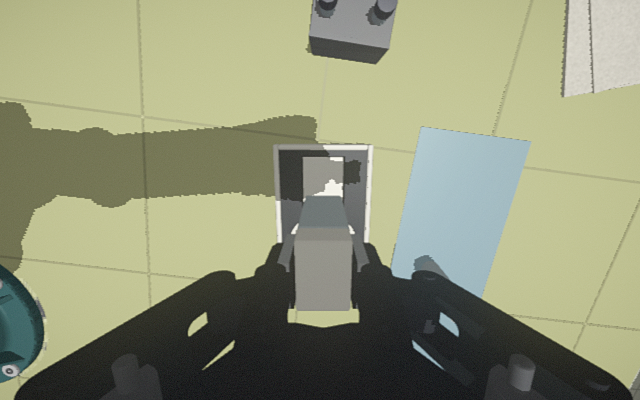

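move_arm(commands="0.0025 0 0.015 0 0 0 255; 0.0025 0 0.038 0 0 0 255; 0.0025 0 0.062 0 0 0 255; 0.0025 0 0.084 0 0 0 255; 0.0025 0 0.102 0 0 0 255; 0.0025 0 0.113 0 0 0 255; 0.0025 0 0.12 0 0 0 255; 0.0025 0 0.122 0 0 0 255; 0.0025 0 0.122 0 0 0 255")

```text
time: 36.1
eef_pos: [473.8, 251.9, 72.4]
tool_rot: [2.075, 2.357, -0.006]
force: [0.5, -0.0, 0.0]
width: 25.4
```

```bash
python3 -c "
from h import *
goto(473.3,252.5,65.5,7.4)
"
```

```text
t 36.1 at [473.8 251.9  72.4] yaw [ 0.2 -0.1  0.1] w 25.4 F [ 0.5 -0.   0. ] q [-0.77  0.64  0.27  2.15 -0.41  0.41 -0.05]
  shift [ 0.0007 -0.0004  0.0069] turn [-0.12  0.21 -0.12] dist 0.007
```

move_arm(commands="0 0 0.002 0 0 0 255; 0 0 0.004 0 0 0 255; 0 0 0.006 0 0 0 255; 0 0 0.007 0 0 0 255; 0 0 0.007 0 0 0 255; 0 0 0.007 0 0 0 255")

```text
time: 36.6
eef_pos: [473.8, 251.9, 65.5]
tool_rot: [2.075, 2.357, -0.006]
force: [-0.3, -0.2, -0.8]
width: 25.6
```

move_arm(commands="0 0 0.0005 0 0 0 255; 0 0 0.001 0 0 0 255; 0 0 0.0015 0 0 0 255; 0 0 0.0015 0 0 0 255")

```text
time: 36.93
eef_pos: [473.9, 252.0, 64.6]
tool_rot: [2.075, 2.357, -0.006]
force: [-1.6, -0.5, 4.6]
width: 25.2
```

move_arm(commands="0 0 0 0 0 0 150; 0 0 0 0 0 0 100; 0 0 0 0 0 0 60; 0 0 0 0 0 0 30; 0 0 0 0 0 0 0; 0 0 0 0 0 0 0; 0 0 0 0 0 0 0")

```text
time: 37.52
eef_pos: [473.9, 252.0, 64.5]
tool_rot: [2.075, 2.357, -0.006]
force: [-0.2, -0.3, 0.3]
width: 85.7
```

move_arm(commands="0 0 -0.01 0 0 0 0; 0 0 -0.03 0 0 0 0; 0 0 -0.055 0 0 0 0; 0 0 -0.085 0 0 0 0; 0 0 -0.115 0 0 0 0; 0 0 -0.135 0 0 0 0; 0 0 -0.15 0 0 0 0; 0 0 -0.15 0 0 0 0")

```text
time: 38.18
eef_pos: [476.1, 253.3, 218.3]
tool_rot: [2.074, 2.356, 0.005]
force: [0.6, -1.3, -0.3]
width: 85.4
```

```bash
python3 -c "
from h import *
im,d,P=wcirc(473,252,87,40)
cv2.imwrite('pics/w15.png',im)
im,d=viewer.get_image('scene'); cv2.imwrite('pics/s6.png',im)
Q=cloud(cal('scene'),d).reshape(-1,3)
im,d=viewer.get_image('top'); cv2.imwrite('pics/t6.png',im)
P=cloud(cal('top'),d).reshape(-1,3)
for n,x,y,h in [('cup',462.7,-287,87),('bottle',458,-206,61),('pot',452,-132,61),('jar',483.6,174,61),('mailer',473.5,252,87),('univ',627,154,92),('rack',480,485,64)]:
  for nm,A in (('top',P),('sc',Q)):
    t=A[(np.hypot(A[:,0]-x,A[:,1]-y)<38)&(abs(A[:,2]-h)<7)]
    if len(t)>5:
      r=cv2.minAreaRect(t[:,:2].astype(np.float32)); print(n,nm,len(t),np.round(r[0],1),np.round(r[1]),round(r[2],1),np.percentile(t[:,2],[5,95]).round(1))
goto(473,252,200,0)
"
```

```text
cam moved 1.86
930 circ [472.4 251.8] 21.2 rect [472.5 251.9] [25.1 35.4] 7.2 mean [472.5 252.5  86.9]
cup top 412 [ 462.2 -289.5] [53. 53.] 52.2 [84.2 91.3]
cup sc 272 [ 462.  -285.8] [52. 56.] 74.0 [81.4 88.9]
bottle top 204 [ 459.9 -206.4] [30. 55.] 5.2 [58.  65.8]
bottle sc 163 [ 461.3 -203.9] [32. 52.] 5.1 [54.6 66.1]
pot top 209 [ 453.  -132.9] [38. 39.] 42.0 [58.8 64.8]
pot sc 129 [ 454.4 -131.6] [39. 37.] 67.9 [55.9 62.9]
jar top 558 [485.5 170.5] [65. 64.] 88.5 [59.  65.3]
jar sc 238 [488.  172.1] [66. 66.] 82.2 [56.1 63.4]
mailer top 167 [475.  249.4] [26. 36.] 6.1 [84.7 90.5]
mailer sc 78 [477.8 253. ] [27. 41.] 7.1 [80.6 89.5]
univ top 99 [627.3 153.1] [26. 24.] 89.8 [90.  95.9]
univ sc 66 [628.2 155.7] [25. 26.] 1.9 [85.7 94.1]
rack top 349 [485.9 486.5] [62. 75.] 17.7 [59.6 66.9]
rack sc 78 [490.7 480.6] [70. 51.] 61.0 [60.7 68.9]
t 38.33 at [473.4 252.3 214.2] yaw [ 0.2 -0.2 -7.3] w 85.3 F [-0.4 -0.7 -0.1] q [-0.91  0.42  0.44  2.07 -0.27  0.71 -0.17]
  shift [-0.0002 -0.0004  0.0142] turn [-0.15  0.2   7.29] dist 0.014
```

View pics/w15.png

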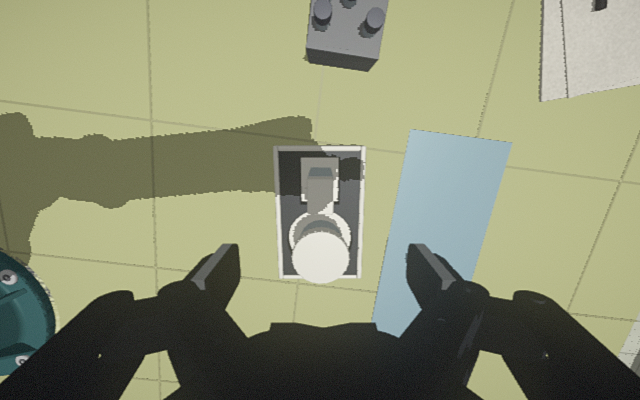

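View pics/s6.png

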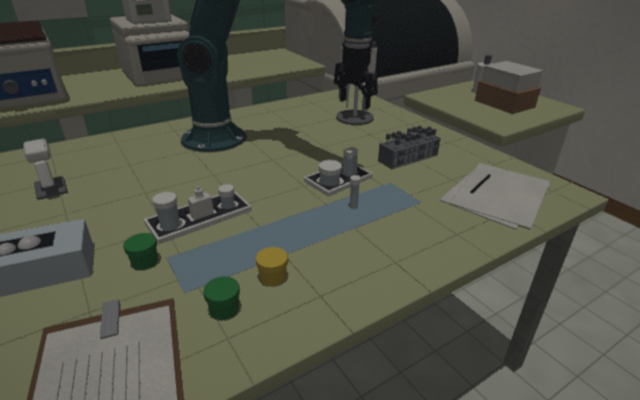

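View pics/t6.png

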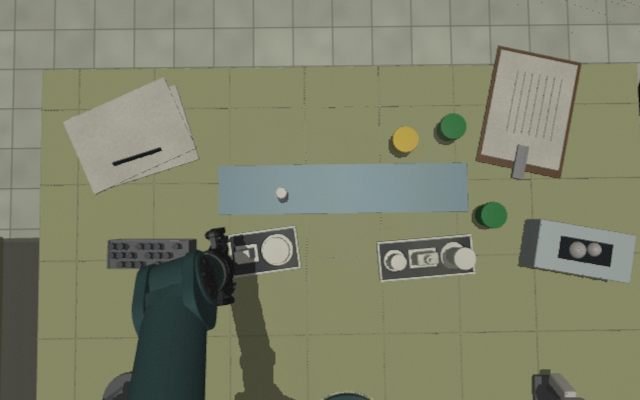

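```bash
python3 -c "
from h import *
print(ticket.job_done()); print(read_state()['time'])"
```

```text
the job is handed in; nothing more can be done
None
the job is handed in; nothing more can be done
```

Both kits are made up and the job was handed in at about 38 s, against the 134 s limit.

- **Three-well tray:** the urine cup, preservative bottle and stool pot are each in the matching well.
- **Two-well tray:** the sputum jar and slide mailer are each in the matching well.
- **Setting down:** every item was lowered until the wrist force showed light contact (about 5–14 N) and then released.

**Last checks, from the wrist, top and scene cameras:**
- All five items stand upright, with tops at the height expected on the well floor (about 61 or 87 mm).
- The universal container is still at about (627, 153) mm in the stock, within about 1 mm of where it started.
- The tube rack and the green and yellow look-alikes look unmoved in the pictures.
- The gripper was open and clear, about 125 mm above the mailer.

The cameras disagreed with each other by 2–5 mm in position. That is within the clearance each item has in its well, about 9 mm or more all round. No check failed.

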